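# Dose the sample pots and gather the spare mixing balls

### The arm

A 6-joint arm with a two-finger parallel gripper is mounted at the origin on the work surface. World frame = base frame: x ahead of the robot, y to its left, z up, the work surface at z = 0. Lengths are in m, angles in rad, forces in N, time in s.
With the tool pointing down it reaches from about 0.4 to 0.825 m from the base axis. Payload 7 kg.
Tool frame: the origin (TCP) lies at the very end of the fingers, on their centre line; the grasp point (between the pads) lies arm.grip_point_offset behind it (arm.grip_point_offset is the distance from the TCP to the grasp point, in m); z points along the fingers, y is the line along which they close (so a half turn about z gives the same grasp; the last joint's range is limited). The gripper opens to 88 mm and grips with 3 to 60 N. Pads are 19 mm wide; open, the fingers measure 130 mm over their backs; the gripper's body (78 mm by 193 mm) begins 47 mm behind the grasp point.
Start: joints at [-0.982, 0.359, 0.012, 0, -1.224, -0.288], TCP at [0.2, -0.645, 0.227] pointing down, gripper open.
Joint ranges: [-3.07, 3.07], [-1.43, 2.12], [-1.02, 1.25], [-3.03, 1.67], [-3.05, -0], [-3.03, 3.03]. Speed limits (rad/s): [2.39, 2.39, 3.01, 3.14, 3.14, 3.14].

### API

Orientations are given as [roll, pitch, yaw] about the fixed x, y, z axes, in that order (R = Rz(yaw) Ry(pitch) Rx(roll)).
In Python, from station import arm gives the robot as it stands.
- The arm moves only by the shell command python3 -m crank 'ROWS' [OPENING] [FORCE]. ROWS is JSON, a list of rows, each an object of numbers: "dx", "dy", "dz": the shift along the tool's x, y, z in cm; "wx", "wy", "wz": the turn, a rotation vector about the tool's x, y, z in degrees. A call has exactly 10 rows; each row is the pose to reach, as a shift and turn from the pose commanded when the call began, along the tool's axes at that moment; what a row does not reach only later rows make up. A row lasts 1/8 s, in which the tool goes at most 62.5 mm and 10.7 degrees, less where a joint would pass 70% of its speed; a pose out of reach is approached as far as the arm can. A call with a gripper value outside its range is refused whole. OPENING is the finger opening in cm, from 0 to 8.76, set as the call begins (- or left out, the last holds). The fingers move at their own pace and stop on an object; FORCE is the grip in N (left out, the last holds). Time passes only in rows, so rows that repeat a pose let the fingers close, or fill a call up. It gives the time, the measured TCP pose, the force, the opening and the grip force at its end, in the units of the state.
- arm.get_state(): the state, without advancing time (a new reading comes with each control period).
- arm.grab_frame(name): name is "scene" or "top" or "wrist"; returns the picture (400x640x3 uint8, red, green, blue); there is no depth.
- arm.calibration(name): a dict with "fx", "fy", "cx", "cy" (pixels), "world_from_camera" (4x4, takes a point from camera to world coordinates). Camera axes: x right, y down, z forward; pixel columns grow to the right and rows downward; lengths in m; the calibration is good to about 2 mm. A picture is of the moment at which its call begins: read the wrist's pose just before it. calibration takes no time and is no camera call; for the wrist camera it gives the pose at the moment of the call.
- arm.job_done(): hands the job in; it is judged then, once.
Trained networks look in the newest picture that a camera, given by its name, has taken for a name from the list of things; names that differ only in an ending like _2 or _b are one class to them, and where a whole thing is asked for, a point or a joint stands for the part that bears it (a point fixed in the world has none). Each returns a list of dicts, best first, with "confidence" (0 to 1); they miss things now and then, are a little off and sometimes report something else, mostly with a low value. They report only what shows in the picture. A call takes as long as a camera call. They do not tell look-alikes from the thing itself.
- arm.find_in(camera, query): "centre" ([x, y, z] in m, in world coordinates, good to about 4 mm: the middle of the surface that is visible of it).
- arm.masks_of(camera, query): "pixels" (400x640 bool, what is visible of it).
- arm.mark_of(camera, query): "centre" ([x, y, z] in m, in world coordinates, good to about 4 mm: a listed point, or the origin of a listed thing).
The state is a dict: "t": time; "q": joint angles; "qd": joint speeds; "joint_efforts": joint torques, N m; "eef_pos": TCP position; "ee_rot": TCP orientation; "force": force on the tool from outside, world axes, zero at the start; "moment": the same for the moment, N m; "width": finger opening in m; "gripper_force": force on a finger pad.
Only numpy, scipy, OpenCV 4.12 (cv2) and the standard library are available. Lean on these libraries where they do the work, as an engineer would, in place of code of your own. Each camera call takes 0.05 s, during which the arm holds its last target. There are 200 camera calls.

### The job

We are getting mixing balls ready for the colour samples: take the two steel balls from the yellow stands and drop them one after the other into the two open sample pots, one ball in each. Then take the blue tote by its handle, lift it to about 15 cm above the bench, tilt it about 25 degrees so that all three spare balls run into the corner marked with green tape, and finish while still holding it up, tilted and steady, so that I can count them. Leave the pots standing, keep the spare balls in the tote, and do not disturb the other things on the bench.

Things in the scene. Friction and masses are not known exactly. Their poses are not given: they have to be found in the camera images.
- pot_a: white sample pot, open at the top, with a rust red band and rust red floor; loose, 160 g, 60 mm tall, 72 mm wide at the rim and 62 mm at the foot, wall 3 mm, floor 5 mm thick (so a mouth 66 mm wide and 55 mm deep). Origin at the centre of its underside, z up; turned at random.
- pot_b: white sample pot, open at the top, with a grey-blue band and grey-blue floor; loose, 160 g, 60 mm tall, 72 mm wide at the rim and 62 mm at the foot, wall 3 mm, floor 5 mm thick (so a mouth 66 mm wide and 55 mm deep). Origin at the centre of its underside, z up; turned at random.
- stand_a: one of two ball stands fixed to the bench: black foot disc 48 mm wide, 5 mm thick, and a yellow post 22 mm wide, 35 mm tall with a shallow cup on top. Origin at the centre of its underside. At the start a steel ball rests on the top, clear all round.
- stand_b: one of two ball stands fixed to the bench: black foot disc 48 mm wide, 5 mm thick, and a yellow post 22 mm wide, 35 mm tall with a shallow cup on top. Origin at the centre of its underside. At the start a steel ball rests on the top, clear all round.
- ball_a_center (a point): centre of the steel mixing ball that starts on stand_a: 24 mm diameter, 56 g, its centre 45 mm above the bench at the start. Either ball may go in either pot.
- ball_b_center (a point): centre of the steel mixing ball that starts on stand_b: 24 mm diameter, 56 g, its centre 45 mm above the bench at the start.
- tote: blue open tote, loose, about 340 g: 150 (x) by 110 (y) by 36 mm tall, walls and floor 4 mm. Aluminium posts outside its short ends (174 mm over them) carry a fixed wooden handle bar over the middle along the tote's x, 16 mm wide, 78 to 94 mm above the underside. Origin: centre of underside, z up; any yaw.
- grip (a point): middle of the handle bar, 86 mm above the tote's underside, axes as the tote's: the bar (16 by 16 mm, 150 mm long) runs along x. Gripped here from above across its 16 mm width, firmly (60 N or more), the tote lifts and tilts with the gripper.
- corner (a point): inside corner of the tote marked with green tape (on the floor, rim and outside of that corner), at the top of the tote's floor: x -71, y +51, z 4 mm from the tote's origin.
- corner_foot (a point): outside bottom corner of the tote under the green tape: x -75, y +55, z 0 mm from the tote's origin; the lowest point of the tote when tilted that way.
- spare_1_center (a point): centre of a loose spare steel mixing ball, 24 mm diameter, 56 g, smooth, that rolls freely on the floor of the tote (three in all)
- spare_2_center (a point): centre of a loose spare steel mixing ball, 24 mm diameter, 56 g, smooth, that rolls freely on the floor of the tote (three in all)
- spare_3_center (a point): centre of a loose spare steel mixing ball, 24 mm diameter, 56 g, smooth, that rolls freely on the floor of the tote (three in all)
- jar: closed amber jar with black cap, 64 mm wide, 70 mm tall, standing among the pots and stands; a bystander to be left alone. Origin at the underside
- tape: roll of green tape lying flat, 80 mm wide, 24 mm tall, among the pots and stands; a bystander to be left alone. Origin at the underside
- tub: closed white tub, 90 mm wide, 89 mm tall, at the far side; a bystander to be left alone. Origin at the underside
Things that resemble listed ones, but are neither listed nor needed, are in the scene too. What is shaped like the tote but turquoise is not meant. What is shaped like the stand_a but purple is not meant.

How it is judged:
On the way, in this order (a step that is already met when the one before it is completed fails the run):
1. one of the two stand balls lies in an open pot (((horizontal distance between ball_a_center and pot_a below 0.032 m and height (world z) of ball_a_center below 0.045 m) or (horizontal distance between ball_a_center and pot_b below 0.032 m and height (world z) of ball_a_center below 0.045 m) or (horizontal distance between ball_b_center and pot_a below 0.032 m and height (world z) of ball_b_center below 0.045 m) or (horizontal distance between ball_b_center and pot_b below 0.032 m and height (world z) of ball_b_center below 0.045 m))), for 0.2 s.
2. each open pot holds one ball ((((horizontal distance between ball_a_center and pot_a below 0.032 m and height (world z) of ball_a_center below 0.045 m) and (horizontal distance between ball_b_center and pot_b below 0.032 m and height (world z) of ball_b_center below 0.045 m)) or ((horizontal distance between ball_a_center and pot_b below 0.032 m and height (world z) of ball_a_center below 0.045 m) and (horizontal distance between ball_b_center and pot_a below 0.032 m and height (world z) of ball_b_center below 0.045 m)))), for 0.2 s.
3. the tote is lifted clear of the bench in the gripper (height (world z) of tote above 0.05 m and contact force between the fingers and tote above 2 N), for 0.2 s.
At the end, for the whole second after the job is handed in: One ball in each pot (within 32 mm of its axis, below 45 mm), pots upright; the gripper holds the tote (over 2 N), still (under 30 mm/s), tilted 0.20-0.75 rad, taped corner over 70 mm above the bench, the three spare balls' centres within 70 mm of the taped inside corner ((((horizontal distance between ball_a_center and pot_a below 0.032 m and height (world z) of ball_a_center below 0.045 m) and (horizontal distance between ball_b_center and pot_b below 0.032 m and height (world z) of ball_b_center below 0.045 m)) or ((horizontal distance between ball_a_center and pot_b below 0.032 m and height (world z) of ball_a_center below 0.045 m) and (horizontal distance between ball_b_center and pot_a below 0.032 m and height (world z) of ball_b_center below 0.045 m))) and angle between each of pot_a, pot_b's own z axis and vertical below 0.3 rad and distance between each of spare_1_center, spare_2_center, spare_3_center and corner below 0.07 m and angle between tote's own z axis and vertical between 0.2 and 0.75 rad and height (world z) of corner_foot above 0.07 m and contact force between the fingers and tote above 2 N and linear speed of tote below 0.03 m/s); the arm keeps its last pose, push and grip.
It fails at once if a bystander is pushed more than 30 mm (distance of any of jar, tape, tub from where it was at the start of the episode above 0.03 m).
It fails at once if a spare ball leaves the tote (distance between any of spare_1_center, spare_2_center, spare_3_center and tote above 0.13 m).
It fails at once if a pot is tipped over (angle between any of pot_a, pot_b's own z axis and vertical above 0.6 rad).
It also fails if it takes over 72 s, if anything falls off the work surface, if the arm or the gripper's body presses on something with over 40 N, if the wrist force passes 120 N, or if a joint passes its speed limit or range.

## Working session

There is one attempt and no reset: what is moved stays moved. The work goes in short steps, Python scripts to look and compute and a shell command to move; the robot and the scene stay as the last step left them, time stands still between calls to the robot, and variables do not carry over. Pictures are saved under pics/ and viewed, at most 10 in all, crops included, and the job is handed in when it is done.

```bash
ls; mkdir -p pics; python3 - <<'E'
from station import arm
import cv2,numpy as np
print(arm.grip_point_offset); s=arm.get_state(); print(s['t'],s['eef_pos'],s['ee_rot'],s['width'])
for c in ['top','scene']:
    im=arm.grab_frame(c); cv2.imwrite(f'pics/{c}0.png',im[:,:,::-1])
    for q in ['pot_a','stand_a','ball_a_center','tote','grip','corner','jar','tape','tub','spare_1_center']:
        for d in arm.mark_of(c,q): print(c,q,np.round(d['centre'],3),round(d['confidence'],2))
E
```

```text
pics
0.0188
0.0 [ 0.19979794 -0.64422641  0.22562093] [ 3.13990094e+00 -1.57757490e-04 -2.84096410e+00] 0.08786600965187422
top pot_a [ 0.458 -0.358 -0.   ] 0.9
top pot_a [ 0.412  0.201 -0.005] 0.75
top stand_a [ 0.457  0.375 -0.001] 0.71
top stand_a [0.592 0.257 0.002] 0.68
top stand_a [ 0.357  0.39  -0.003] 0.6
top ball_a_center [0.456 0.372 0.047] 0.43
top tote [ 0.609 -0.031  0.003] 0.97
top tote [ 0.38  -0.001  0.001] 0.93
top grip [ 0.604 -0.037  0.083] 0.76
top grip [0.379 0.004 0.088] 0.75
top corner [ 0.544 -0.095  0.003] 0.93
top corner [0.433 0.066 0.003] 0.69
top corner [ 0.41   0.204 -0.001] 0.42
top jar [ 0.602 -0.249  0.002] 0.97
top jar [ 0.412  0.202 -0.001] 0.33
top tape [ 0.385 -0.233  0.   ] 0.75
top tub [ 0.71   0.377 -0.002] 0.72
scene pot_a [ 0.408  0.202 -0.002] 0.85
scene pot_a [ 0.454 -0.358  0.001] 0.74
scene stand_a [0.363 0.39  0.004] 0.76
scene stand_a [ 0.59   0.256 -0.001] 0.68
scene stand_a [ 0.451  0.377 -0.004] 0.57
scene ball_a_center [0.455 0.374 0.044] 0.54
scene ball_a_center [ 0.588 -0.007  0.013] 0.4
scene tote [ 0.606 -0.032 -0.001] 0.76
scene tote [ 0.378  0.005 -0.006] 0.65
scene tote [ 0.54  -0.1   -0.003] 0.58
scene grip [0.378 0.005 0.086] 0.97
scene grip [ 0.604 -0.03   0.078] 0.91
scene corner [ 0.548 -0.095  0.002] 0.93
scene corner [0.437 0.069 0.003] 0.83
scene jar [ 0.592  0.256 -0.004] 0.64
scene jar [ 0.602 -0.252  0.   ] 0.57
scene tape [ 0.387 -0.233 -0.005] 0.67
scene tape [ 0.589 -0.008  0.013] 0.28
scene tub [0.709 0.384 0.002] 0.88
scene tub [ 0.409  0.2   -0.003] 0.37
scene spare_1_center [ 0.622 -0.001  0.015] 0.42
```

View pics/top0.png

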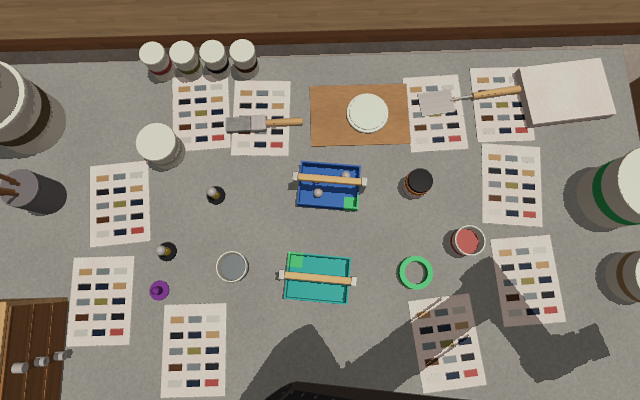

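View pics/scene0.png

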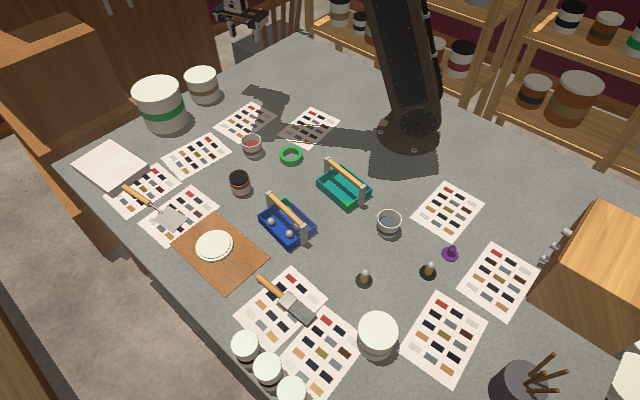

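Top view: blue tote at about (330,185) with its green corner at (351,203). The turquoise decoy is at (318,278), and the yellow stands with balls are at (215,195) and (166,251). The purple decoy is at (159,290), the grey-blue pot at (232,266) and the red pot at (467,241). This agrees with the networks' positions.

```bash
cat > h.py <<'E'
from station import arm
import numpy as np, cv2
from scipy.spatial.transform import Rotation as R
def go(p, yaw=None):
    s=arm.get_state(); T=R.from_euler('xyz',s['ee_rot'])
    d=T.inv().apply(np.array(p)-s['eef_pos'])*100
    w=np.zeros(3)
    if yaw is not None: w=np.degrees((T.inv()*R.from_euler('xyz',[np.pi,0,yaw])).as_rotvec())
    print('shift cm',np.round(d,2),'turn',np.round(w,1),'t',round(s['t'],2),'pos',np.round(s['eef_pos'],4),'rot',np.round(s['ee_rot'],3),'q',np.round(s['q'],2))
def marks(cam,*qs,save=None):
    im=arm.grab_frame(cam)
    if save: cv2.imwrite(f'pics/{save}.png',im[:,:,::-1])
    for q in qs:
        for d in arm.mark_of(cam,q):
            if d['confidence']>.3: print(cam,q,np.round(d['centre'],4),round(d['confidence'],2))
E
python3 -c "
from h import *
go([.591,.2565,.17],-1.6)"
```

```text
shift cm [-64.05  74.49   5.66] turn [  0.    0.  -71.1] t 1.1 pos [ 0.2    -0.6447  0.2265] rot [ 3.142 -0.    -2.841] q [-0.98  0.36  0.01  0.   -1.22 -0.29]
```

```bash
python3 -m crank '[{"dx":-2,"dy":2.4,"wz":-4},{"dx":-5.5,"dy":6.4,"wz":-10},{"dx":-9.5,"dy":11,"wz":-18},{"dx":-13.5,"dy":15.6,"wz":-26},{"dx":-17.5,"dy":20.2,"wz":-34},{"dx":-21.5,"dy":24.8,"wz":-42},{"dx":-25.5,"dy":29.5,"wz":-50},{"dx":-29.5,"dy":34,"wz":-58},{"dx":-33,"dy":38.5,"wz":-65},{"dx":-36,"dy":42,"wz":-71}]' 6 30
python3 -c "
from h import *
go([.591,.2565,.17],-1.6)"
```

```text
shift cm [-64.05  74.49   5.66] turn [  0.    0.  -71.1] t 1.1 pos [ 0.2    -0.6447  0.2265] rot [ 3.142 -0.    -2.841] q [-0.98  0.36  0.01  0.   -1.22 -0.29]$[0]: bad value
```

```bash
python3 -m crank '[{"dx":-2,"dy":2.4,"dz":0,"wx":0,"wy":0,"wz":-4},{"dx":-5.5,"dy":6.4,"dz":0,"wx":0,"wy":0,"wz":-10},{"dx":-9.5,"dy":11,"dz":0,"wx":0,"wy":0,"wz":-18},{"dx":-13.5,"dy":15.6,"dz":0,"wx":0,"wy":0,"wz":-26},{"dx":-17.5,"dy":20.2,"dz":0,"wx":0,"wy":0,"wz":-34},{"dx":-21.5,"dy":24.8,"dz":0,"wx":0,"wy":0,"wz":-42},{"dx":-25.5,"dy":29.5,"dz":0,"wx":0,"wy":0,"wz":-50},{"dx":-29.5,"dy":34,"dz":0,"wx":0,"wy":0,"wz":-58},{"dx":-33,"dy":38.5,"dz":0,"wx":0,"wy":0,"wz":-65},{"dx":-36,"dy":42,"dz":0,"wx":0,"wy":0,"wz":-71}]' 6 30
python3 -c "
from h import *
go([.591,.2565,.17],-1.6)"
```

```text
t: 2.35
eef_pos: [0.4199, -0.1348, 0.2271]
ee_rot: [-3.14, 0.0, -1.597]
force: [1.2, -0.1, 0.7]
width: 0.0602
gripper_force: 0.0
shift cm [-39.56 -16.09   5.74] turn [-0.1  0.   0.2] t 2.35 pos [ 0.4199 -0.1348  0.2271] rot [-3.14   0.    -1.597] q [ 0.14 -0.04 -0.47  0.   -1.14 -0.17]
```

```bash
python3 -m crank '[{"dx":-3,"dy":-1.2,"dz":0,"wx":0,"wy":0,"wz":0},{"dx":-8,"dy":-3.2,"dz":1,"wx":0,"wy":0,"wz":0},{"dx":-13.5,"dy":-5.4,"dz":2,"wx":0,"wy":0,"wz":0},{"dx":-19,"dy":-7.6,"dz":3,"wx":0,"wy":0,"wz":0},{"dx":-24.5,"dy":-9.8,"dz":4,"wx":0,"wy":0,"wz":0},{"dx":-30,"dy":-12,"dz":5,"wx":0,"wy":0,"wz":0},{"dx":-34.5,"dy":-14,"dz":5.7,"wx":0,"wy":0,"wz":0},{"dx":-38,"dy":-15.5,"dz":5.7,"wx":0,"wy":0,"wz":0},{"dx":-39.5,"dy":-16.1,"dz":5.7,"wx":0,"wy":0,"wz":0},{"dx":-39.5,"dy":-16.1,"dz":5.7,"wx":0,"wy":0,"wz":0}]'
python3 -c "
from h import *
marks('wrist','ball_a_center','stand_a',save='w1')
marks('top','ball_a_center')
marks('scene','ball_a_center')
go([.591,.2565,.028],-1.6)
for c in ['wrist']:
  K=arm.calibration(c); M=np.linalg.inv(K['world_from_camera'])
  p=(M@[.591,.2565,.045,1])[:3]; print(K['fx']*p[0]/p[2]+K['cx'],K['fy']*p[1]/p[2]+K['cy'])"
```

```text
t: 3.6
eef_pos: [0.5924, 0.2535, 0.1691]
ee_rot: [3.141, -0.0, -1.601]
force: [-0.6, -0.4, -0.2]
width: 0.0599
gripper_force: 0.0
wrist ball_a_center [0.5963 0.258  0.0376] 0.66
wrist stand_a [0.5912 0.2561 0.0018] 0.8
top ball_a_center [0.4577 0.3754 0.0432] 0.48
scene ball_a_center [ 0.5903 -0.0064  0.017 ] 0.66
scene ball_a_center [0.456  0.3735 0.0467] 0.42
shift cm [-0.42  0.15 14.21] turn [-0.   0.  -0.1] t 3.95 pos [0.5923 0.2522 0.1701] rot [-3.141  0.    -1.602] q [ 0.71  0.35 -0.14 -0.   -1.08 -0.74]
319.85227875152594 196.55785316134222
```

View pics/w1.png

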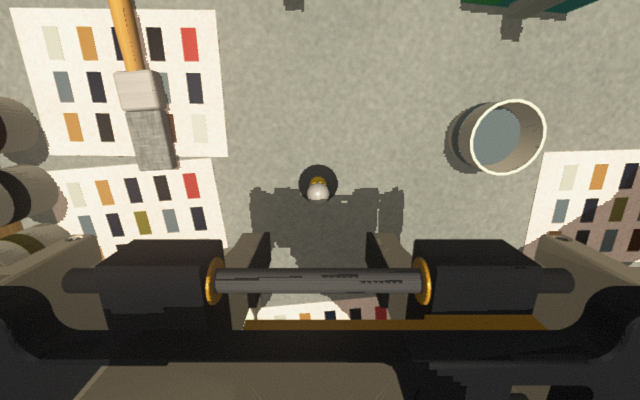

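Wrist view: the ball sits on its stand at about (318,190), with the pot at (503,137). I'll compute its position from that ray.

```bash
cat >> h.py <<'E'
def ray(cam,u,v,z):
    K=arm.calibration(cam); W=np.array(K['world_from_camera'])
    d=W[:3,:3]@[(u-K['cx'])/K['fx'],(v-K['cy'])/K['fy'],1]
    return W[:3,3]+d*(z-W[2,3])/d[2]
E
python3 -c "
from h import *
im=cv2.imread('pics/w1.png').astype(int); sub=im[165:210,295:345]
sat=sub.max(2)-sub.min(2); v=sub.mean(2)
m=(v>95)&(sat<40); 
ys,xs=np.nonzero(m); print(len(xs),xs.min()+295,xs.max()+295,ys.min()+165,ys.max()+165)
for r in m[8:]: print(''.join('#' if a else '.' for a in r))
print(ray('wrist',318,190,.045))"
```

```text
798 295 344 165 202
#######.................................##########
######..................................##########
######...................................#########
#####....................................#########
#####.....................................########
#####.....................................########
####......................................########
####.......................................#######
####.......................................#######
####.......................................#######
###..................####..................#######
####.............############..............#######
####............##############.............#######
####...........################............#######
####..........##################...........#######
####..........###################.........########
...#.........####################.........########
.............####################........#########
............######################.......#########
............######################......##########
.....#......######################......##########
.....#......######################......##########
............######################................
.............####################.................
.............####################.................
.............####################.................
................##############....................
..................########....................####
..............................................####
..............................................####
..................................................
..................................................
..................................................
..................................................
..................................................
..................................................
..................................................
[0.5927583  0.24916789 0.045     ]
```

```bash
python3 -c "
from h import *
print(ray('wrist',318,193.5,.045),ray('wrist',318,182.5,.005))"
python3 -m crank '[{"dx":-0.1,"dy":0,"dz":2,"wx":0,"wy":0,"wz":0},{"dx":-0.2,"dy":0,"dz":5,"wx":0,"wy":0,"wz":0},{"dx":-0.2,"dy":0,"dz":8,"wx":0,"wy":0,"wz":0},{"dx":-0.2,"dy":0,"dz":10.5,"wx":0,"wy":0,"wz":0},{"dx":-0.2,"dy":0,"dz":12.5,"wx":0,"wy":0,"wz":0},{"dx":-0.2,"dy":0,"dz":13.5,"wx":0,"wy":0,"wz":0},{"dx":-0.2,"dy":0,"dz":14.1,"wx":0,"wy":0,"wz":0},{"dx":-0.2,"dy":0,"dz":14.1,"wx":0,"wy":0,"wz":0},{"dx":-0.2,"dy":0,"dz":14.1,"wx":0,"wy":0,"wz":0},{"dx":-0.2,"dy":0,"dz":14.1,"wx":0,"wy":0,"wz":0}]'
python3 -c "
from h import *
marks('wrist','ball_a_center','stand_a',save='w2')"
```

```text
[0.59287624 0.25303578 0.045     ] [0.59283176 0.2509192  0.005     ]
t: 5.2
eef_pos: [0.5928, 0.2552, 0.0293]
ee_rot: [-3.141, 0.001, -1.602]
force: [-1.1, 0.1, -0.6]
width: 0.0604
gripper_force: 0.0
wrist stand_a [0.5922 0.2573 0.001 ] 0.93
```

View pics/w2.png

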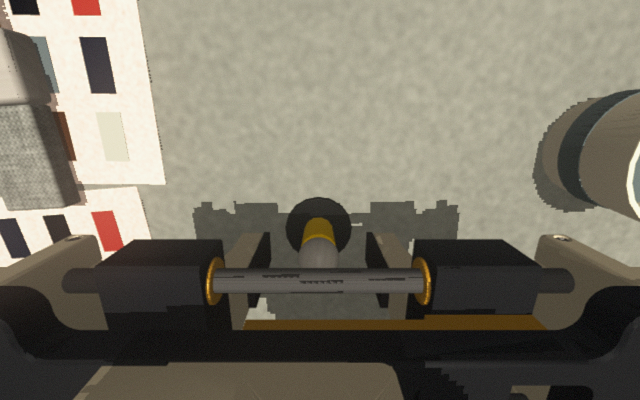

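The ball at (318,252) is centred between the fingers at 268 and 368. I'll close and lift.

```bash
python3 -m crank '[{"dx":0,"dy":0,"dz":0,"wx":0,"wy":0,"wz":0},{"dx":0,"dy":0,"dz":0,"wx":0,"wy":0,"wz":0},{"dx":0,"dy":0,"dz":0,"wx":0,"wy":0,"wz":0},{"dx":0,"dy":0,"dz":0,"wx":0,"wy":0,"wz":0},{"dx":0,"dy":0,"dz":0,"wx":0,"wy":0,"wz":0},{"dx":0,"dy":0,"dz":0,"wx":0,"wy":0,"wz":0},{"dx":0,"dy":0,"dz":-1,"wx":0,"wy":0,"wz":0},{"dx":0,"dy":0,"dz":-3,"wx":0,"wy":0,"wz":0},{"dx":0,"dy":0,"dz":-6,"wx":0,"wy":0,"wz":0},{"dx":0,"dy":0,"dz":-8,"wx":0,"wy":0,"wz":0}]' 1.5 30
python3 -c "
from h import *
marks('top','pot_a','tote','grip','corner','stand_a')
go([.411,.202,.11],-1.6);go([.411,.202,.068],-1.6)"
```

```text
t: 6.6
eef_pos: [0.593, 0.2553, 0.1107]
ee_rot: [-3.14, 0.001, -1.601]
force: [0.7, -0.3, -0.2]
width: 0.0222
gripper_force: 30.0
top pot_a [ 4.557e-01 -3.583e-01  4.000e-04] 0.8
top pot_a [ 0.4129  0.202  -0.0017] 0.8
top tote [ 0.3769 -0.0027  0.0025] 0.72
top tote [ 0.6095 -0.0323  0.0017] 0.69
top grip [ 0.6059 -0.0361  0.0847] 0.65
top grip [0.3786 0.0044 0.0865] 0.63
top corner [0.4373 0.0656 0.0025] 0.96
top corner [ 0.5461 -0.0976  0.0044] 0.56
top stand_a [5.948e-01 2.565e-01 3.000e-04] 0.76
top stand_a [0.4554 0.3732 0.0005] 0.63
top stand_a [ 0.3566  0.3914 -0.0025] 0.6
top stand_a [ 0.5981 -0.2483  0.0022] 0.34
shift cm [ 5.82 17.92 -0.2 ] turn [ 0.1 -0.  -0.1] t 6.9 pos [0.5919 0.2546 0.1077] rot [ 3.140e+00 -1.000e-03 -1.602e+00] q [ 0.71  0.4  -0.21 -0.   -0.96 -0.74]
shift cm [ 5.82 17.92  4.  ] turn [ 0.1 -0.  -0.1] t 6.9 pos [0.5919 0.2546 0.1077] rot [ 3.140e+00 -1.000e-03 -1.602e+00] q [ 0.71  0.4  -0.21 -0.   -0.96 -0.74]
```

```bash
python3 -m crank '[{"dx":0.6,"dy":1.8,"dz":-0.5,"wx":0,"wy":0,"wz":0},{"dx":1.6,"dy":5,"dz":-1,"wx":0,"wy":0,"wz":0},{"dx":2.9,"dy":9,"dz":-1,"wx":0,"wy":0,"wz":0},{"dx":4.2,"dy":13,"dz":-1,"wx":0,"wy":0,"wz":0},{"dx":5.3,"dy":16.4,"dz":-0.5,"wx":0,"wy":0,"wz":0},{"dx":5.8,"dy":17.9,"dz":1,"wx":0,"wy":0,"wz":0},{"dx":5.8,"dy":17.9,"dz":2.5,"wx":0,"wy":0,"wz":0},{"dx":5.8,"dy":17.9,"dz":3.7,"wx":0,"wy":0,"wz":0},{"dx":5.8,"dy":17.9,"dz":3.7,"wx":0,"wy":0,"wz":0},{"dx":5.8,"dy":17.9,"dz":3.7,"wx":0,"wy":0,"wz":0}]'
python3 -c "
from h import *
marks('wrist','ball_a_center','pot_a',save='w3')
go([.411,.202,.068],-1.6)"
```

```text
t: 8.15
eef_pos: [0.4121, 0.2026, 0.0716]
ee_rot: [3.141, -0.0, -1.602]
force: [-0.3, 0.5, -0.4]
width: 0.0223
gripper_force: 30.0
wrist pot_a [ 0.412   0.199  -0.0009] 0.76
shift cm [0.08 0.11 0.39] turn [-0.   0.  -0.1] t 8.3 pos [0.4122 0.2028 0.0719] rot [-3.141e+00  1.000e-03 -1.602e+00] q [ 0.89  0.17 -0.66  0.   -0.74 -0.92]
```

View pics/w3.png

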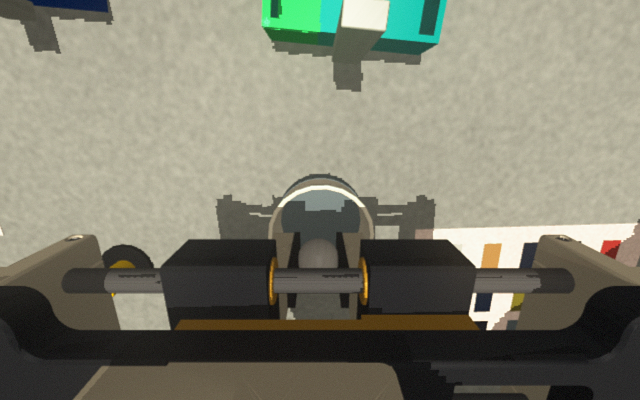

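The held ball at (318,253) is over the pot mouth, whose centre column is about 321. I'll release it.

```bash
python3 -m crank '[{"dx":0,"dy":0,"dz":0.2,"wx":0,"wy":0,"wz":0},{"dx":0,"dy":0,"dz":0.2,"wx":0,"wy":0,"wz":0},{"dx":0,"dy":0,"dz":0.2,"wx":0,"wy":0,"wz":0},{"dx":0,"dy":0,"dz":0.2,"wx":0,"wy":0,"wz":0},{"dx":0,"dy":0,"dz":-1,"wx":0,"wy":0,"wz":0},{"dx":0,"dy":0,"dz":-3,"wx":0,"wy":0,"wz":0},{"dx":0,"dy":0,"dz":-5,"wx":0,"wy":0,"wz":0},{"dx":0,"dy":0,"dz":-7,"wx":0,"wy":0,"wz":0},{"dx":0,"dy":0,"dz":-8,"wx":0,"wy":0,"wz":0},{"dx":0,"dy":0,"dz":-8,"wx":0,"wy":0,"wz":0}]' 4.5 30
python3 -c "
from h import *
marks('top','ball_a_center','pot_a');marks('wrist','ball_a_center','pot_a',save='w4')
im=cv2.imread('pics/w4.png')[150:400,150:490];cv2.imwrite('pics/w4c.png',im)
go([.457,.373,.15],-1.6);go([.457,.373,.029],-1.6)"
```

```text
t: 9.55
eef_pos: [0.4121, 0.2028, 0.1523]
ee_rot: [-3.141, 0.001, -1.602]
force: [0.8, -0.1, 0.1]
width: 0.045
gripper_force: 0.0
top ball_a_center [ 0.5474 -0.099   0.004 ] 0.4
top pot_a [ 0.4135  0.2017 -0.0027] 0.85
top pot_a [ 0.4565 -0.3568 -0.0014] 0.82
wrist pot_a [ 0.411   0.2028 -0.0008] 0.83
shift cm [-17.21  -4.02   0.07] turn [ 0.1 -0.1 -0.1] t 9.85 pos [0.4115 0.2022 0.1509] rot [ 3.141e+00 -1.000e-03 -1.602e+00] q [ 0.89  0.07 -0.55 -0.   -0.95 -0.92]
shift cm [-17.22  -4.03  12.17] turn [ 0.1 -0.1 -0.1] t 9.85 pos [0.4115 0.2022 0.1509] rot [ 3.141e+00 -1.000e-03 -1.602e+00] q [ 0.89  0.07 -0.55 -0.   -0.95 -0.92]
```

View pics/w4c.png

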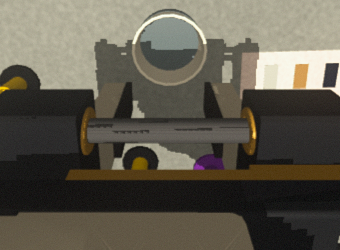

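```bash
python3 -m crank '[{"dx":-2,"dy":-0.4,"dz":0,"wx":0,"wy":0,"wz":0},{"dx":-6,"dy":-1.3,"dz":0,"wx":0,"wy":0,"wz":0},{"dx":-11,"dy":-2.5,"dz":0,"wx":0,"wy":0,"wz":0},{"dx":-15,"dy":-3.5,"dz":0,"wx":0,"wy":0,"wz":0},{"dx":-17,"dy":-4,"dz":0,"wx":0,"wy":0,"wz":0},{"dx":-17.2,"dy":-4,"dz":0,"wx":0,"wy":0,"wz":0},{"dx":-17.2,"dy":-4,"dz":0,"wx":0,"wy":0,"wz":0},{"dx":-17.2,"dy":-4,"dz":0,"wx":0,"wy":0,"wz":0},{"dx":-17.2,"dy":-4,"dz":0,"wx":0,"wy":0,"wz":0},{"dx":-17.2,"dy":-4,"dz":0,"wx":0,"wy":0,"wz":0}]' 5.5 30
python3 -c "
from h import *
a=arm.grab_frame('top')[225:300,140:260];b=arm.grab_frame('scene')[190:260,350:470]
marks('wrist','ball_a_center','stand_a',save='w5')
w=cv2.imread('pics/w5.png')[:300,150:490]
a=cv2.resize(a,None,fx=3,fy=3)[:,:,::-1];b=cv2.resize(b,None,fx=3,fy=3)[:,:,::-1]
o=np.zeros((520,760,3),np.uint8);o[:225,:360]=a;o[225:435,:360]=b;o[:300,380:720]=w;cv2.imwrite('pics/c5.png',o)
go([.457,.373,.029],-1.6)"
```

```text
t: 11.1
eef_pos: [0.4571, 0.3729, 0.1519]
ee_rot: [-3.141, 0.0, -1.602]
force: [0.8, 0.1, 0.4]
width: 0.0551
gripper_force: 0.0
wrist ball_a_center [0.4549 0.3703 0.0454] 0.73
wrist stand_a [3.622e-01 3.854e-01 3.000e-04] 0.78
wrist stand_a [ 0.4546  0.3723 -0.0013] 0.77
wrist stand_a [0.5909 0.2557 0.0024] 0.57
shift cm [2.000e-02 1.000e-02 1.226e+01] turn [-0.   0.  -0.1] t 11.35 pos [0.4571 0.3732 0.1516] rot [-3.142  0.    -1.602] q [ 1.02  0.28 -0.28 -0.   -1.01 -1.05]
```

View pics/c5.png

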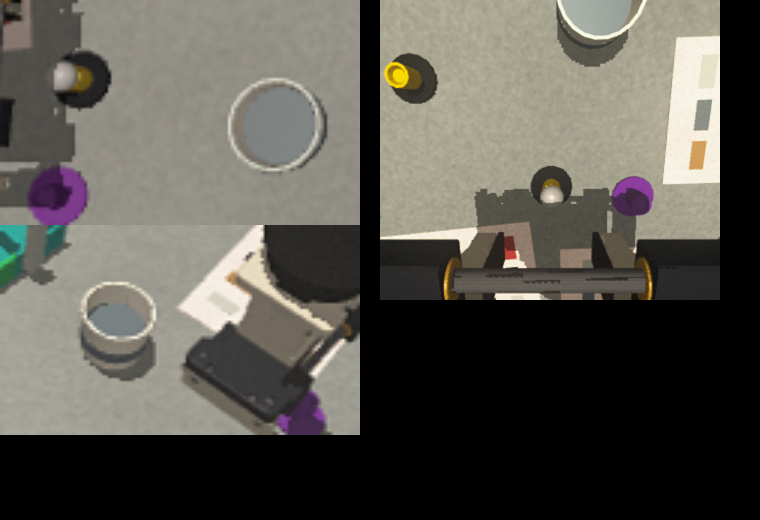

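```bash
python3 -c "
from h import *
a0=arm.grab_frame('top')
for q in ['ball_a_center','spare_1_center']:
  for d in arm.find_in('top',q): print(q,d['centre'],d['confidence'])
b0=arm.grab_frame('scene')
for q in ['ball_a_center','spare_1_center']:
  for d in arm.find_in('scene',q): print(q,d['centre'],d['confidence'])
w=cv2.imread('pics/w4.png')
f=lambda i:cv2.resize(i,None,fx=4,fy=4,interpolation=cv2.INTER_CUBIC)
o=np.zeros((600,800,3),np.uint8)
ref=cv2.imread('pics/top0.png')[:,:,::-1]
o[:200,:240]=np.clip((f(a0[242:292,202:262]).astype(float)-90)*2,0,255)
o[:200,250:490]=np.clip((f(ref[242:292,202:262]).astype(float)-90)*2,0,255)
o[:200,500:740]=np.clip((f(b0[202:252,362:422]).astype(float)-60)*2,0,255)
o[210:600,:640]=b0[:390]
cv2.imwrite('pics/c6.png',o[:,:,::-1])
"
```

```text
ball_a_center [0.4529, 0.368, 0.0549] 0.51
ball_a_center [0.4594, -0.3561, 0.0398] 0.28
ball_a_center [0.6055, -0.0319, 0.0212] 0.21
spare_1_center [0.626, 0.0026, 0.0218] 0.49
```

View pics/c6.png

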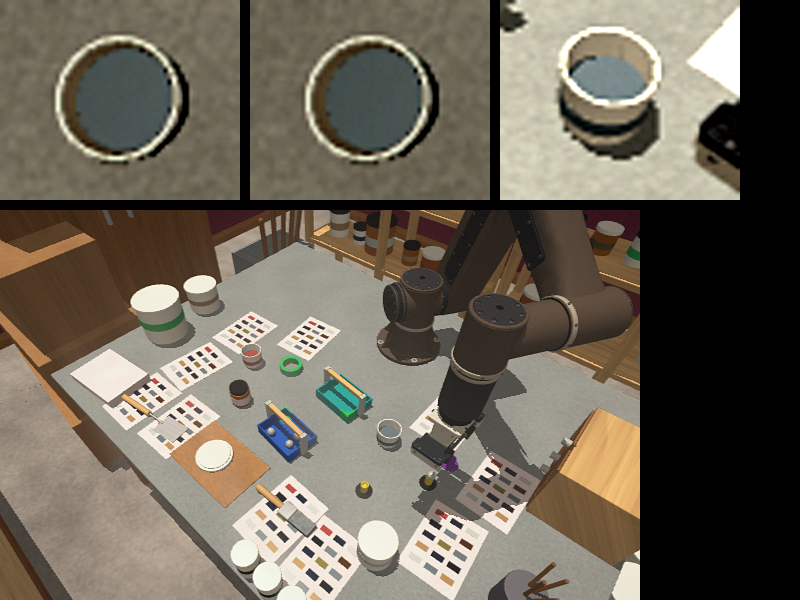

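```bash
python3 -c "
from h import *
for c in ['top','scene']:
  a=arm.grab_frame(c).astype(int); r=cv2.imread(f'pics/{c}0.png')[:,:,::-1].astype(int)
  m=(np.abs(a-r).max(2)>25).astype(np.uint8)
  n,l,st,ce=cv2.connectedComponentsWithStats(m)
  for i in range(1,n):
    if st[i,4]>12: 
      u,v=ce[i]; print(c,st[i],np.round(ce[i]),np.round(ray(c,u,v,.012),3), a[l==i].mean(0).round(), r[l==i].mean(0).round())
  # bright-ball template: neutral bright blobs
  cv2.imwrite(f'pics/{c}1.png',a[:,:,::-1])
"
```

```text
top [    0   174   229   226 20168] [ 97. 280.] [0.387 0.536 0.012] [72. 66. 61.] [160. 154. 144.]
top [206 187  12  11  89] [212. 192.] [0.599 0.263 0.012] [157. 136.  56.] [139. 131. 120.]
top [  239   256   371   144 19552] [424. 347.] [ 0.213 -0.243  0.012] [157. 152. 143.] [84. 79. 74.]
top [  3 346   4  14  36] [  5. 353.] [0.226 0.741 0.012] [76. 50. 30.] [130.  87.  52.]
top [ 55 351   9   9  44] [ 60. 355.] [0.217 0.611 0.012] [93. 88. 84.] [153. 146. 139.]
top [ 36 357   9   9  42] [ 41. 360.] [0.207 0.654 0.012] [93. 88. 83.] [153. 146. 139.]
top [ 18 363   6   4  17] [ 20. 364.] [0.2   0.701 0.012] [86. 81. 77.] [135. 129. 122.]
scene [ 213    0   57   43 1025] [242.  16.] [-0.179 -1.148  0.012] [96. 72. 63.] [64. 59. 53.]
scene [  367     0   266   314 34251] [490. 130.] [-0.209  0.226  0.012] [75. 65. 57.] [125. 111.  97.]
scene [363   3   5   8  19] [365.   6.] [-0.692 -0.741  0.012] [83. 54. 34.] [49. 39. 31.]
scene [383  82   9  30 123] [386.  98.] [-0.111 -0.179  0.012] [47. 44. 41.] [143. 140. 130.]
scene [ 241   84  199   97 5311] [339. 139.] [ 0.205 -0.16   0.012] [172. 168. 156.] [92. 88. 82.]
scene [401 148  30   5  88] [415. 150.] [0.069 0.079 0.012] [118. 103.  91.] [65. 59. 53.]
scene [562 228   5   6  15] [564. 231.] [0.067 0.603 0.012] [117. 110. 104.] [169. 159. 151.]
scene [569 233   8   7  21] [572. 236.] [0.072 0.628 0.012] [86. 62. 41.] [141.  96.  58.]
scene [551 241   8   9  32] [554. 245.] [0.136 0.6   0.012] [108. 102.  96.] [171. 161. 152.]
scene [541 254  10   8  33] [544. 258.] [0.198 0.597 0.012] [104.  96.  90.] [165. 154. 144.]
scene [360 270  10   9  59] [364. 274.] [0.581 0.249 0.012] [204. 174.  77.] [149. 140. 126.][ WARN:0@0.987] global loadsave.cpp:1063 imwrite_ Unsupported depth image for selected encoder is fallbacked to CV_8U.
```

The first ball is no longer on stand 1, but it isn't visible in the pot or anywhere outside the area the arm hides. I'll move the arm clear and look there before going on.

```bash
python3 -m crank '[{"dx":2,"dy":0,"dz":-1,"wx":0,"wy":0,"wz":0},{"dx":6,"dy":0,"dz":-2,"wx":0,"wy":0,"wz":0},{"dx":11,"dy":0,"dz":-4,"wx":0,"wy":0,"wz":0},{"dx":16.5,"dy":0,"dz":-6,"wx":0,"wy":0,"wz":0},{"dx":22,"dy":0,"dz":-8,"wx":0,"wy":0,"wz":0},{"dx":27.5,"dy":0,"dz":-9,"wx":0,"wy":0,"wz":0},{"dx":33,"dy":0,"dz":-9,"wx":0,"wy":0,"wz":0},{"dx":38,"dy":0,"dz":-9,"wx":0,"wy":0,"wz":0},{"dx":42,"dy":0,"dz":-9,"wx":0,"wy":0,"wz":0},{"dx":43,"dy":0,"dz":-9,"wx":0,"wy":0,"wz":0}]'
python3 -c "
from h import *
o=[]
for c in ['top','scene']:
  a=arm.grab_frame(c); cv2.imwrite(f'pics/{c}2.png',a[:,:,::-1])
  for d in arm.find_in(c,'ball_a_center')+arm.find_in(c,'spare_1_center'): print(c,np.round(d['centre'],3),d['confidence'])
  r=cv2.imread(f'pics/{c}0.png')[:,:,::-1].astype(int)
  m=(np.abs(a.astype(int)-r).max(2)>25).astype(np.uint8)
  n,l,st,ce=cv2.connectedComponentsWithStats(m)
  for i in range(1,n):
    if st[i,4]>12: 
      u,v=ce[i]; print(c,st[i],np.round(ce[i]),np.round(ray(c,u,v,.012),3), a[l==i].mean(0).round(), r[l==i].mean(0).round())
a=cv2.imread('pics/top2.png');b=cv2.imread('pics/scene2.png')
o=np.zeros((600,800,3),np.uint8)
o[:300,:480]=cv2.resize(a[150:400,0:400],(480,300));o[300:600,:480]=cv2.resize(b[150:400,240:640],(480,300))
w=arm.grab_frame('wrist')[:,:,::-1];o[:400,480:]=cv2.resize(w[:,120:520],(320,400));cv2.imwrite('pics/c7.png',o)
"
```

```text
t: 13.0
eef_pos: [0.4428, -0.059, 0.2421]
ee_rot: [-3.141, 0.0, -1.604]
force: [-0.5, -0.1, 0.2]
width: 0.0549
gripper_force: 0.0
top [0.7   0.371 0.088] 0.29
top [0.59  0.254 0.004] 0.22
top [0.65  0.01  0.028] 0.15
top [   90   140   520   260 64563] [306. 292.] [0.345 0.03  0.012] [117. 105.  94.] [127. 126. 119.]
top [422 177   7   7  37] [425. 180.] [ 0.614 -0.276  0.012] [117. 112. 109.] [53. 50. 49.]
top [206 186  12  13  99] [212. 192.] [0.599 0.263 0.012] [169. 148.  67.] [137. 128. 115.]
top [222 209   6   5  26] [225. 211.] [0.549 0.23  0.012] [100.  94.  88.] [145. 142. 133.]
scene [0.458 0.377 0.053] 0.58
scene [0.627 0.004 0.027] 0.61
scene [ 213    0   57   43 1032] [242.  16.] [-0.179 -1.148  0.012] [96. 71. 62.] [64. 59. 53.]
scene [  241     0   264   248 20379] [366. 112.] [ 0.014 -0.185  0.012] [99. 93. 84.] [119. 113. 104.]
scene [353   0  14   7  45] [361.   2.] [-0.717 -0.787  0.012] [89. 73. 60.] [61. 41. 31.]
scene [ 383    0  126  132 4208] [465.  64.] [-0.539 -0.063  0.012] [55. 47. 39.] [108.  89.  69.]
scene [463  40   8   5  16] [466.  42.] [-0.715 -0.152  0.012] [51. 41. 34.] [23. 20. 18.]
scene [408 129   4   7  16] [409. 132.] [0.002 0.009 0.012] [73. 61. 52.] [40. 38. 36.]
scene [332 163  35  26 177] [349. 176.] [ 0.322 -0.018  0.012] [128. 104.  74.] [222. 182. 122.]
scene [341 178  18  17 147] [350. 186.] [0.357 0.014 0.012] [42. 90. 83.] [ 48. 162. 149.]
scene [325 185  33  22 243] [342. 195.] [0.405 0.019 0.012] [44. 93. 80.] [ 51. 164. 137.]
scene [360 270  10   9  60] [364. 274.] [0.58  0.249 0.012] [203. 174.  78.] [150. 141. 127.]
```

View pics/c7.png

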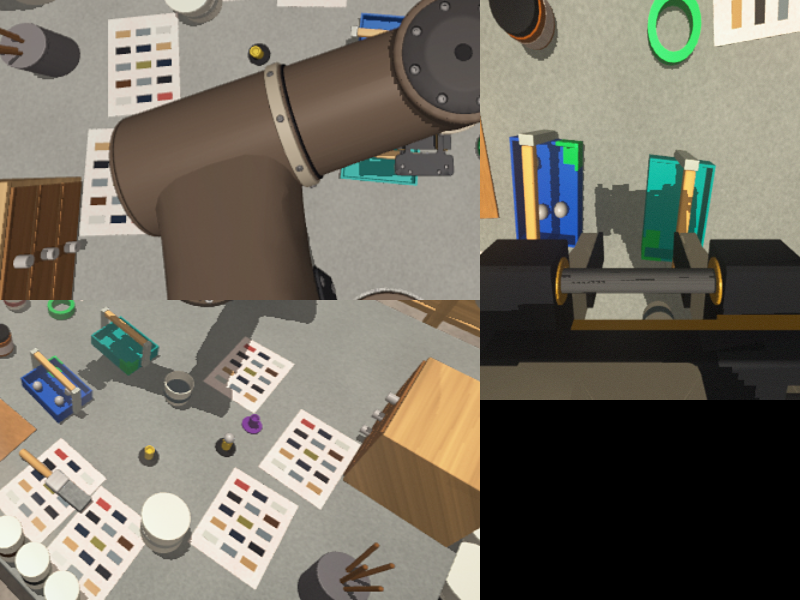

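Stand 2 still has its ball and the bench around it is clear. I'll search the regions where shadows changed.

```bash
python3 -c "
from h import *
for c in ['top','scene']:
 for k in [1,2]:
  a=cv2.imread(f'pics/{c}{k}.png'); r=cv2.imread(f'pics/{c}0.png')
  for name,(T) in {'tote ball':(r[186:201,311:326] if c=='top' else r[217:229,265:277]),'stand ball':(r[187:201,206:220] if c=='top' else r[268:280,358:370])}.items():
    S=cv2.matchTemplate(a,T,cv2.TM_CCOEFF_NORMED); out=[]
    for _ in range(7):
      _,m,_,p=cv2.minMaxLoc(S); u,v=p[0]+T.shape[1]//2,p[1]+T.shape[0]//2
      out.append((u,v,round(m,2))); S[max(0,p[1]-8):p[1]+8,max(0,p[0]-8):p[0]+8]=-1
    print(c,k,name,out)
  g=cv2.cvtColor(a,cv2.COLOR_BGR2GRAY)
  d=cv2.absdiff(g,cv2.medianBlur(g,41)); n,l,st,ce=cv2.connectedComponentsWithStats((d>22).astype(np.uint8))
  print([(int(ce[i][0]),int(ce[i][1]),int(st[i,4])) for i in range(1,n) if 40<st[i,4]<260 and 5<st[i,2]<22 and 5<st[i,3]<22 and 100<ce[i][1]])
"
```

```text
top 1 tote ball [(318, 193, 1.0), (243, 43, 0.65), (153, 45, 0.64), (214, 44, 0.64), (183, 44, 0.64), (160, 127, 0.63), (175, 82, 0.63)]
top 1 stand ball [(163, 253, 0.84), (563, 321, 0.83), (19, 372, 0.82), (483, 384, 0.82), (466, 148, 0.82), (540, 225, 0.82), (286, 155, 0.81)]
[(216, 111, 78), (200, 112, 73), (502, 117, 71), (217, 124, 81), (184, 126, 76), (200, 125, 74), (436, 126, 75), (504, 130, 87), (494, 156, 70), (510, 157, 78), (510, 171, 83), (527, 172, 70), (511, 184, 83), (216, 195, 251), (511, 198, 82), (512, 213, 102), (522, 251, 88), (524, 265, 96), (527, 280, 93), (529, 295, 94), (82, 301, 91), (99, 302, 59), (2, 309, 89), (12, 311, 86), (532, 310, 102), (440, 312, 93), (424, 314, 51), (99, 316, 88), (81, 317, 97), (178, 319, 63), (194, 318, 97), (443, 327, 103), (460, 325, 83), (98, 331, 97), (194, 334, 111), (212, 334, 91), (61, 344, 51), (446, 343, 98), (193, 350, 107), (57, 356, 54), (449, 359, 102), (38, 361, 92), (18, 368, 155), (452, 375, 112)]
top 2 tote ball [(243, 43, 0.65), (153, 45, 0.64), (183, 44, 0.64), (214, 44, 0.64), (160, 127, 0.63), (175, 82, 0.62)
[... 1422 characters left out ...]
, 376, 88), (307, 395, 58)]
scene 2 tote ball [(271, 223, 1.0), (289, 235, 0.73), (162, 358, 0.64), (365, 279, 0.64), (66, 272, 0.63), (207, 394, 0.62), (539, 31, 0.62)]
scene 2 stand ball [(429, 266, 0.91), (450, 388, 0.84), (376, 349, 0.84), (160, 357, 0.84), (429, 11, 0.84), (538, 90, 0.84), (192, 82, 0.84)]
[(290, 151, 91), (334, 219, 56), (427, 272, 216), (504, 270, 67), (363, 280, 213), (498, 278, 68), (492, 287, 74), (486, 296, 72), (456, 313, 82), (271, 315, 86), (260, 324, 74), (450, 323, 84), (443, 334, 91), (271, 336, 78), (330, 341, 87), (308, 341, 90), (437, 346, 95), (298, 352, 86), (321, 352, 91), (430, 358, 98), (311, 364, 103), (302, 376, 87), (307, 395, 58), (515, 393, 90)]
```

The ball isn't visible from here. My likely explanation is that it bounced out, since steel falling 7 cm is lively. For the next ball I'll grip nearer the fingertips so the drop is shorter. That also puts the arm on the right, which exposes the left side for the search.

```bash
python3 -c "
from h import *
go([.455,.373,.14],-1.6)"; python3 -m crank '[{"dx":-3,"dy":0,"dz":0,"wx":0,"wy":0,"wz":0},{"dx":-8,"dy":0,"dz":1,"wx":0,"wy":0,"wz":0},{"dx":-14,"dy":-0.1,"dz":2,"wx":0,"wy":0,"wz":0},{"dx":-20,"dy":-0.1,"dz":3,"wx":0,"wy":0,"wz":0},{"dx":-26,"dy":-0.1,"dz":4,"wx":0,"wy":0,"wz":0},{"dx":-32,"dy":-0.1,"dz":6,"wx":0,"wy":0,"wz":0},{"dx":-37,"dy":-0.1,"dz":8,"wx":0,"wy":0,"wz":0},{"dx":-41,"dy":-0.1,"dz":9,"wx":0,"wy":0,"wz":0},{"dx":-43,"dy":-0.1,"dz":9.5,"wx":0,"wy":0,"wz":0},{"dx":-43,"dy":-0.1,"dz":9.5,"wx":0,"wy":0,"wz":0}]'
python3 -c "
from h import *
marks('wrist','ball_a_center','stand_a',save='w6')
im=cv2.imread('pics/w6.png').astype(int); sub=im[170:235,290:350]
for r in sub[::2]: print(''.join('#' if v.mean()>120 and np.ptp(v)<45 else 'y' if np.ptp(v)>70 else '.' for v in r))
go([.455,.373,.038],-1.6)"
```

```text
shift cm [-42.89   0.16  10.16] turn [-0.  0. -0.] t 13.35 pos [ 0.4439 -0.0558  0.2416] rot [-3.142  0.    -1.6  ] q [ 0.32 -0.04 -0.44 -0.   -1.17 -0.35]
t: 14.6
eef_pos: [0.4574, 0.3743, 0.1458]
ee_rot: [3.141, -0.001, -1.6]
force: [0.1, -0.9, 0.1]
width: 0.0549
gripper_force: 0.0
wrist ball_a_center [0.4541 0.3726 0.0406] 0.9
wrist stand_a [0.5925 0.2536 0.0027] 0.92
wrist stand_a [ 0.4561  0.3725 -0.0026] 0.79
wrist stand_a [0.3597 0.3839 0.0012] 0.69
wrist stand_a [0.709  0.3813 0.0014] 0.59
##################...........................###############
################...............................#############
##############...................................###########
#############.....................................##########
############.......................................#########
###########................yyyyyyyyy................########
###########..............yyyyyyyyyyyyy..............########
##########..............yyyyyyyyyyyyyyy..............#######
##########.............yyyyyy.......yyyy.............#######
##########.............y..############..........
[... 868 characters left out ...]
...........................................................
............................................................
............................................................
#########...................................................
#########...................................................
#########...................................................
##########..................................................
##########..................................................
##########..................................................
shift cm [-0.04  0.3  10.89] turn [-0.   0.  -0.1] t 14.75 pos [0.458  0.3725 0.1469] rot [-3.142  0.    -1.602] q [ 1.01  0.28 -0.29 -0.   -1.   -1.04]
```

```bash
python3 -m crank '[{"dx":0,"dy":0.1,"dz":1.5,"wx":0,"wy":0,"wz":0},{"dx":0,"dy":0.3,"dz":4,"wx":0,"wy":0,"wz":0},{"dx":0,"dy":0.3,"dz":6.5,"wx":0,"wy":0,"wz":0},{"dx":0,"dy":0.3,"dz":8.5,"wx":0,"wy":0,"wz":0},{"dx":0,"dy":0.3,"dz":10,"wx":0,"wy":0,"wz":0},{"dx":0,"dy":0.3,"dz":10.8,"wx":0,"wy":0,"wz":0},{"dx":0,"dy":0.3,"dz":10.8,"wx":0,"wy":0,"wz":0},{"dx":0,"dy":0.3,"dz":10.8,"wx":0,"wy":0,"wz":0},{"dx":0,"dy":0.3,"dz":10.8,"wx":0,"wy":0,"wz":0},{"dx":0,"dy":0.3,"dz":10.8,"wx":0,"wy":0,"wz":0}]'
python3 -m crank '[{"dx":0,"dy":0,"dz":0,"wx":0,"wy":0,"wz":0},{"dx":0,"dy":0,"dz":0,"wx":0,"wy":0,"wz":0},{"dx":0,"dy":0,"dz":0,"wx":0,"wy":0,"wz":0},{"dx":0,"dy":0,"dz":0,"wx":0,"wy":0,"wz":0},{"dx":0,"dy":0,"dz":0,"wx":0,"wy":0,"wz":0},{"dx":0,"dy":0,"dz":0,"wx":0,"wy":0,"wz":0},{"dx":0,"dy":0,"dz":-1,"wx":0,"wy":0,"wz":0},{"dx":0,"dy":0,"dz":-3,"wx":0,"wy":0,"wz":0},{"dx":0,"dy":0,"dz":-6,"wx":0,"wy":0,"wz":0},{"dx":0,"dy":0,"dz":-8,"wx":0,"wy":0,"wz":0}]' 1.5 12
python3 -c "
from h import *
marks('wrist','ball_a_center',save='w7')
go([.4565,-.3575,.13],-1.6)"
```

```text
t: 16.0
eef_pos: [0.4552, 0.3736, 0.0391]
ee_rot: [-3.141, 0.001, -1.602]
force: [0.0, -0.5, -1.1]
width: 0.0546
gripper_force: 0.0
t: 17.25
eef_pos: [0.4555, 0.3737, 0.1206]
ee_rot: [-3.14, 0.001, -1.601]
force: [0.7, 0.1, -0.9]
width: 0.0231
gripper_force: 12.0
wrist ball_a_center [0.4573 0.3717 0.1247] 0.65
shift cm [73.17 -2.25 -1.12] turn [-0.2  0.2 -0.1] t 17.35 pos [0.4563 0.3746 0.1217] rot [-3.139  0.004 -1.601] q [ 1.02  0.31 -0.32  0.   -0.94 -1.05]
```

```bash
python3 -m crank '[{"dx":2,"dy":-0.1,"dz":-1,"wx":0,"wy":0,"wz":0},{"dx":6,"dy":-0.2,"dz":-2,"wx":0,"wy":0,"wz":0},{"dx":11,"dy":-0.3,"dz":-2,"wx":0,"wy":0,"wz":0},{"dx":16,"dy":-0.5,"dz":-2,"wx":0,"wy":0,"wz":0},{"dx":21.5,"dy":-0.7,"dz":-2,"wx":0,"wy":0,"wz":0},{"dx":27,"dy":-0.9,"dz":-2,"wx":0,"wy":0,"wz":0},{"dx":32.5,"dy":-1.1,"dz":-2,"wx":0,"wy":0,"wz":0},{"dx":38,"dy":-1.3,"dz":-2,"wx":0,"wy":0,"wz":0},{"dx":43.5,"dy":-1.5,"dz":-2,"wx":0,"wy":0,"wz":0},{"dx":49,"dy":-1.6,"dz":-2,"wx":0,"wy":0,"wz":0}]'
python3 -c "
from h import *
go([.456,-.3575,.12],-1.6)"
python3 -m crank '[{"dx":5,"dy":-0.1,"dz":0,"wx":0,"wy":0,"wz":0},{"dx":10,"dy":-0.2,"dz":0,"wx":0,"wy":0,"wz":0},{"dx":15,"dy":-0.4,"dz":0,"wx":0,"wy":0,"wz":0},{"dx":19,"dy":-0.5,"dz":0,"wx":0,"wy":0,"wz":0},{"dx":22,"dy":-0.6,"dz":0,"wx":0,"wy":0,"wz":0},{"dx":23.5,"dy":-0.6,"dz":1,"wx":0,"wy":0,"wz":0},{"dx":24,"dy":-0.6,"dz":2,"wx":0,"wy":0,"wz":0},{"dx":24,"dy":-0.6,"dz":2,"wx":0,"wy":0,"wz":0},{"dx":24,"dy":-0.6,"dz":2,"wx":0,"wy":0,"wz":0},{"dx":24,"dy":-0.6,"dz":2,"wx":0,"wy":0,"wz":0}]'
python3 -c "
from h import *
marks('wrist','pot_a','ball_a_center',save='w8')
go([.456,-.3575,.062],-1.6)
for c in ['top','scene']:
  a=arm.grab_frame(c); cv2.imwrite(f'pics/{c}3.png',a[:,:,::-1])
  for q in ['pot_a','ball_a_center','spare_1_center']:
   for d in arm.mark_of(c,q): print(c,q,np.round(d['centre'],3),d['confidence'])
  r=cv2.imread(f'pics/{c}0.png')[:,:,::-1].astype(int)
  m=(np.abs(a.astype(int)-r).max(2)>18).astype(np.uint8)
  n,l,st,ce=cv2.connectedComponentsWithStats(m)
  for i in range(1,n):
    if st[i,4]>12: 
      u,v=ce[i]; print(c,st[i],np.round(ray(c,u,v,.012),3), a[l==i].mean(0).round(), r[l==i].mean(0).round())
"
```

```text
t: 18.6
eef_pos: [0.4548, -0.1192, 0.1385]
ee_rot: [3.141, -0.0, -1.602]
force: [1.9, 0.1, -0.5]
width: 0.0229
gripper_force: 12.0
shift cm [23.81 -0.85  1.85] turn [ 0.  -0.  -0.1] t 18.6 pos [ 0.4548 -0.1192  0.1385] rot [ 3.141 -0.    -1.602] q [ 0.16  0.1  -0.55 -0.   -0.92 -0.19]
t: 19.85
eef_pos: [0.455, -0.3565, 0.1191]
ee_rot: [-3.141, -0.0, -1.601]
force: [-0.8, 0.1, -0.2]
width: 0.0226
gripper_force: 12.0
wrist pot_a [ 0.4533 -0.359  -0.003 ] 0.66
wrist ball_a_center [ 0.4562 -0.3613  0.1248] 0.92
shift cm [ 0.07 -0.11  5.7 ] turn [-0.  -0.  -0.1] t 20.0 pos [ 0.4549 -0.3567  0.119 ] rot [-3.141 -0.    -1.601] q [-0.33  0.29 -0.35 -0.   -0.93  0.3 ]
top pot_a [ 0.412  0.202 -0.004] 0.82
top [  199   115   441   285 61224] [ 0.381 -0.315  0.012] [93. 84. 74.] [135. 133. 123.]
top [206 186  12  15 114] [0.598 0.264 0.012] [157. 138.  67.] [126. 119. 107.]
top [155 245  12  12 105] [0.456 0.385 0.012] [171. 149.  69.] [134. 126. 113.]
top [490 288   5   8  14] [ 0.335 -0.417  0.012] [97. 79. 66.] [77. 75. 70.]
scene pot_a [ 0.454 -0.36   0.002] 0.76
scene pot_a [ 0.409  0.202 -0.   ] 0.62
scene ball_a_center [ 0.589  0.257 -0.001] 0.45
scene ball_a_center [ 0.456 -0.356  0.129] 0.37
scene spare_1_center [ 0.624 -0.002  0.016] 0.38
scene [  208     0   257   217 15877] [ 0.174 -0.39   0.012] [101.  94.  86.] [131. 125. 114.]
scene [ 363    0   59  134 3370] [-0.428 -0.367  0.012] [90. 70. 53.] [36. 33. 31.]
scene [ 420    0   57  136 4634] [-0.538 -0.125  0.012] [37. 33. 30.] [104.  85.  68.]
scene [316 172  34  28 255] [ 0.4   -0.021  0.012] [48. 93. 85.] [ 52. 159. 146.]
scene [333 173  26  23 235] [ 0.356 -0.001  0.012] [45. 90. 82.] [ 49. 157. 144.]
scene [288 206  13  12  27] [ 0.557 -0.045  0.012] [66. 78. 90.] [ 73. 110. 139.]
scene [426 261  10  10  67] [0.437 0.37  0.012] [198. 171.  80.] [152. 143. 127.]
scene [360 268  10  11  65] [0.579 0.249 0.012] [200. 173.  85.] [151. 143. 129.]
```

```bash
python3 -m crank '[{"dx":0,"dy":0,"dz":1.5,"wx":0,"wy":0,"wz":0},{"dx":0,"dy":0,"dz":3.5,"wx":0,"wy":0,"wz":0},{"dx":0,"dy":0,"dz":5,"wx":0,"wy":0,"wz":0},{"dx":0,"dy":0,"dz":5.6,"wx":0,"wy":0,"wz":0},{"dx":0,"dy":0,"dz":5.6,"wx":0,"wy":0,"wz":0},{"dx":0,"dy":0,"dz":5.6,"wx":0,"wy":0,"wz":0},{"dx":0,"dy":0,"dz":5.6,"wx":0,"wy":0,"wz":0},{"dx":0,"dy":0,"dz":5.6,"wx":0,"wy":0,"wz":0},{"dx":0,"dy":0,"dz":5.6,"wx":0,"wy":0,"wz":0},{"dx":0,"dy":0,"dz":5.6,"wx":0,"wy":0,"wz":0}]'
python3 -m crank '[{"dx":0,"dy":0,"dz":0,"wx":0,"wy":0,"wz":0},{"dx":0,"dy":0,"dz":0,"wx":0,"wy":0,"wz":0},{"dx":0,"dy":0,"dz":0,"wx":0,"wy":0,"wz":0},{"dx":0,"dy":0,"dz":0,"wx":0,"wy":0,"wz":0},{"dx":0,"dy":0,"dz":0,"wx":0,"wy":0,"wz":0},{"dx":0,"dy":0,"dz":0,"wx":0,"wy":0,"wz":0},{"dx":0,"dy":0,"dz":0,"wx":0,"wy":0,"wz":0},{"dx":0,"dy":0,"dz":0,"wx":0,"wy":0,"wz":0},{"dx":0,"dy":0,"dz":0,"wx":0,"wy":0,"wz":0},{"dx":0,"dy":0,"dz":0,"wx":0,"wy":0,"wz":0}]' 3.4 12
python3 -c "
from h import *
marks('wrist','pot_a','ball_a_center',save='w9')"
python3 -m crank '[{"dx":0,"dy":0,"dz":-0.2,"wx":0,"wy":0,"wz":0},{"dx":0,"dy":0,"dz":-1.5,"wx":0,"wy":0,"wz":0},{"dx":0,"dy":0,"dz":-4,"wx":0,"wy":0,"wz":0},{"dx":0,"dy":0,"dz":-7,"wx":0,"wy":0,"wz":0},{"dx":0,"dy":0,"dz":-10,"wx":0,"wy":0,"wz":0},{"dx":0,"dy":0,"dz":-13,"wx":0,"wy":0,"wz":0},{"dx":-2,"dy":0,"dz":-14,"wx":0,"wy":0,"wz":0},{"dx":-5,"dy":0,"dz":-14,"wx":0,"wy":0,"wz":0},{"dx":-8,"dy":0,"dz":-14,"wx":0,"wy":0,"wz":0},{"dx":-9,"dy":0,"dz":-14,"wx":0,"wy":0,"wz":0}]'
python3 -c "
from h import *
marks('wrist','pot_a','ball_a_center',save='w10')
marks('scene','pot_a','ball_a_center',save='scene4')
a=cv2.imread('pics/scene4.png')[130:160,237:267].mean(2).round().astype(int); b=cv2.imread('pics/scene0.png')[130:160,237:267].mean(2).round().astype(int)
print(np.abs(a-b)[::2,::2])
go([0,0,0])"
```

```text
t: 21.65
eef_pos: [0.4546, -0.3571, 0.0626]
ee_rot: [-3.141, -0.0, -1.602]
force: [-0.1, 0.2, -0.3]
width: 0.0228
gripper_force: 12.0
t: 22.9
eef_pos: [0.4546, -0.3571, 0.0626]
ee_rot: [3.142, 0.0, -1.602]
force: [1.6, 0.1, -0.0]
width: 0.0337
gripper_force: 0.0
wrist pot_a [ 0.4553 -0.3577 -0.0042] 0.64
t: 24.3
eef_pos: [0.457, -0.2652, 0.2028]
ee_rot: [-3.141, 0.0, -1.6]
force: [0.1, 0.4, 1.5]
width: 0.034
gripper_force: 0.0
wrist pot_a [ 0.4554 -0.3632 -0.0036] 0.62
scene pot_a [ 0.4092  0.2015 -0.0012] 0.77
scene pot_a [ 0.4583 -0.3589  0.0005] 0.65
[[  3   5   4   9   4   1   1  14 107 103 102  63  65  61  66]
 [  6   4   5   5   7   0   1 114 111  56  64  65  63  65  65]
 [  5   5   4   5   5   5   4   2   5   3  42  67  66  64  67]
 [  4   4   2   7   6   4   6   3   5   3   4  12  66  65  62]
 [  5   4   9   4   3   4   5   3   4   5   7   2  56  61  65]
 [  4   4   4   4   4   5   5   3   4   6   3   6  46  68  65]
 [  5   5   5   4   4   4   7   2   2   5   6   3   3   3   3]
 [  6   6   3   5   5   4   3   5   4   3   6   4  10   5   7]
 [  5   5   4   4   5   5   6   7   8   5   5   4   7   6   6]
 [  5   7   3   6   3   6   6   7   4   4   5   7   5   8   7]
 [  4   5   5   2   6   6   3   4   4   4   4   3   3   2   5]
 [  6   5   5   3   5   1   3   4   5   3   4   2   9   8   3]
 [  6   7   4   5   5   3   4   1   4   1   3   4   5   5   5]
 [  7   5   4   3   4   5   5   5   7   6   6   5   2   3   5]
 [  5   2   4   8   7   5   5   5   5   4   3   3   2   4   5]]
shift cm [-25.31  46.54  20.26] turn [0. 0. 0.] t 24.6 pos [ 0.4573 -0.2676  0.2024] rot [ 3.141 -0.    -1.602] q [-0.16  0.14 -0.34  0.   -1.09  0.13]
```

```bash
python3 -c "
from h import *
o=np.zeros((600,800,3),np.uint8)
w9=cv2.imread('pics/w9.png');w10=cv2.imread('pics/w10.png');w8=cv2.imread('pics/w8.png')
o[:300,:400]=w9[100:400,120:520]; o[:300,400:]=w10[100:400,120:520]
o[300:600,:400]=w8[100:400,120:520]
t=arm.grab_frame('top')[:,:,::-1]; s=cv2.imread('pics/scene4.png')
o[300:450,400:600]=cv2.resize(t[220:265,440:500],(200,150),interpolation=cv2.INTER_CUBIC)
o[300:450,600:]=cv2.resize(s[125:170,220:280],(200,150),interpolation=cv2.INTER_CUBIC)
o[450:600,400:600]=cv2.resize(cv2.imread('pics/top0.png')[220:265,440:500],(200,150),interpolation=cv2.INTER_CUBIC)
x=cv2.imread('pics/w4.png'); o[450:600,600:]=x[150:300,220:420]
cv2.imwrite('pics/c8.png',o)"
```

```text
(no output)
```

View pics/c8.png

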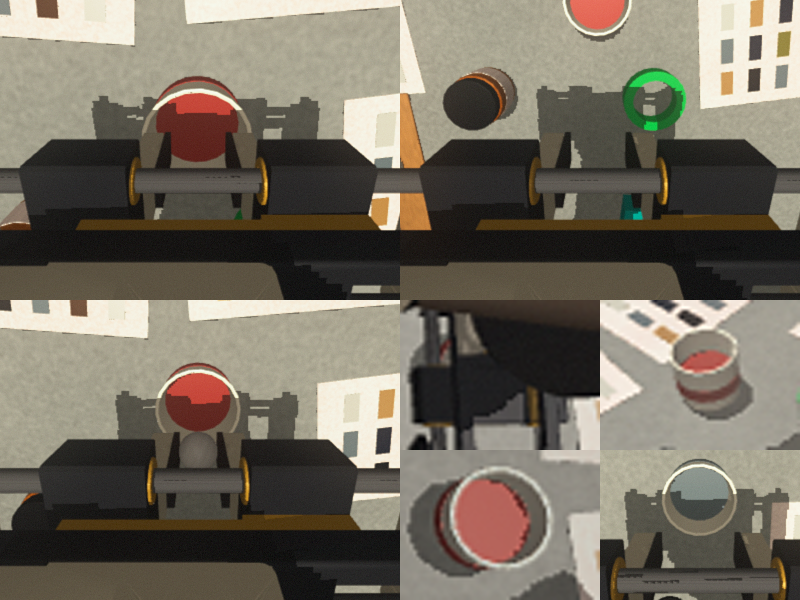

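Viewed: w9 and w10 show no ball between the fingers, and the floor is only half visible. The rest I'll read numerically.

```bash
python3 -c "
from h import *
def asc(im,y0,y1,x0,x1,sy=2):
  for r in im[y0:y1:sy,x0:x1].astype(int):
    print(''.join('R' if p[2]-p[0]>50 else 'G' if p[1]-max(p[0],p[2])>40 else 'b' if p[0]-p[2]>6 else '#' if p.mean()>180 else '+' if p.mean()>120 else '-' if p.mean()>70 else '.' for p in r))
w=cv2.imread('pics/w10.png'); asc(w,40,150,270,370)
t=arm.grab_frame('top'); cv2.imwrite('pics/top5.png',t[:,:,::-1]); print('potB now'); asc(t[:,:,::-1],246,286,212,252,1)
for c in ['wrist','top','scene']:
  if c!='top': arm.grab_frame(c)
  for q in ['ball_a_center','spare_1_center']:
    for d in arm.masks_of(c,q):
      ys,xs=np.nonzero(d['pixels']); print(c,q,len(xs),xs.mean().round(),ys.mean().round(),d['confidence'])
"
```

```text
#######+++++++++++++++++++++++++++++++++++++++++++++++++++++++++++++++++++++++++++++++++++++++++++++
######++++++++++++++++++++++++++++++++++++++++++++++++++++++++++++++++++++++++++++++++++++++++++++++
######++++++++++++++++++++++++++++++++++++++++++++++++++++++++++++++++++++++++++++++++++++++++++++++
######++++++++++++++++++++++++++++++++++++++++++++++++++++++++++++++++++++++++++++++++++++++++++++++
######++++++++++++++++++++++++++++++++++++++++++++++++++++++++++++++++++++++++++++++++++++++++++++++
######++++++++++++++++++++++++++++++++++++++++++++++++++++++++++++++++++++++++++++++++++++++++++++++
#####+++++++++++++++++++++++++++++++++++++++++++++++++++++++++++++++++++++++++++++++++++++++++++++++
++++++++++++++++++++++++++++++++++++++++++++++++++++++++++++++++++++++++++++++++++++++++++++++++++++
++++++++++++++++++++++++++++++++++++++++++++++++++++++++++++++++++++++++++++++++++++++++++++++++++++
++++++++++++++++++++++++++++++++++++++++++++++++++++++++++++++++++++++++++++++++++++++++++++++++++++
++++++++++++++++++++++++++++++++++++++++++++++++++++++++++++++++++++++++++++++++++++++++++
[... 5486 characters left out ...]
++
++++##++++++++++++++++++++++++++##+.++++
+++++#++++++++++++++++++++++++++#++.++++
+++++##++++++++++++++++++++++++##+-+++++
++++++#++++++++++++++++++++++++#+-.+++++
++++++##++++++++++++++++++++++##-.++++++
+++++++##++++++++++++++++++++##+.-++++++
+++++++###+-++++++++++++++++##+.-+++++++
+++++++++##+--+++++++++++++##+-+++++++++
+++++++++++##+---++++++-+###+.++++++++++
+++++++++++####+++--+++###+--+++++++++++
+++++++++++++++#######+++-++++++++++++++
++++++++++++++++-++++-++++++++++++++++++
++++++++++++++++++++++++++++++++++++++++
++++++++++++++++++++++++++++++++++++++++
++++++++++++++++++++++++++++++++++++++++
scene spare_1_center 357 291.0 155.0 0.69
scene spare_1_center 47 289.0 233.0 0.47
```

```bash
python3 -c "
from h import *
K=arm.calibration('wrist'); print('cam',np.array(K['world_from_camera'])[:3,3],K['fx'])
P=lambda u,v,z: ray('wrist',u,v,z)
print('rim width',np.linalg.norm(P(282,102,.06)-P(352,102,.06)),'centre',P(317,98,.06))
for z in [.005,.02,.03,.04,.05]:
  print(z,'disc width',np.linalg.norm(P(289.5,100,z)-P(345,100,z)).round(4),'should be',.056+.010*(z-.005)/.055,'centre',P(317.3,100,z)[:2].round(4))
"
```

```text
cam [ 0.45532252 -0.34858563  0.35989494] 275.9475242098786
rim width 0.07187304333013167 centre [ 0.45590514 -0.36307578  0.06      ]
0.005 disc width 0.0673 should be 0.056 centre [ 0.4557 -0.3634]
0.02 disc width 0.0645 should be 0.058727272727272725 centre [ 0.4557 -0.3628]
0.03 disc width 0.0626 should be 0.06054545454545455 centre [ 0.4557 -0.3624]
0.04 disc width 0.0607 should be 0.062363636363636364 centre [ 0.4557 -0.362 ]
0.05 disc width 0.0588 should be 0.06418181818181819 centre [ 0.4557 -0.3616]
```

The coloured surface in the pot sits at about 35 mm, well above the top of a ball lying on the floor (29 mm). So the pot's fill hides the balls, which explains the "empty" pots and the clear bench. I'll go on to the tote and get the bar's line first.

```bash
python3 -c "
from h import *
t=cv2.imread('pics/top0.png').astype(int); 
m=np.zeros(t.shape[:2],np.uint8); s=t[160:205,285:375]; m[160:205,285:375]=((s[:,:,2]-s[:,:,0]>45)&(s[:,:,2]>150))
n,l,st,ce=cv2.connectedComponentsWithStats(m); i=1+np.argmax(st[1:,4]); ys,xs=np.nonzero(l==i)
P=np.array([ray('top',u,v,.094) for u,v in zip(xs,ys)])[:,:2]
c=P.mean(0); w,v=np.linalg.eigh(np.cov(P.T)); d=v[:,1]*np.sign(v[1,1]); 
e=(P-c)@d; print(len(xs),c,'ends',e.min(),e.max(),'mid',c+d*(e.min()+e.max())/2,'yaw',np.degrees(np.arctan2(d[1],d[0])), 'wid',np.ptp((P-c)@v[:,0]))
go([.605,-.034,.20],-1.6)"
```

```text
387 [ 0.60455618 -0.03205441] ends -0.07385528318895893 0.07396537971608515 mid [ 0.60456224 -0.0319997 ] yaw 83.68249411034587 wid 0.01536483713071305
shift cm [-23.76 -14.04   0.25] turn [ 0.   0.  -0.1] t 25.1 pos [ 0.4574 -0.2672  0.2025] rot [ 3.142  0.    -1.602] q [-0.16  0.14 -0.34 -0.   -1.09  0.13]
```

```bash
python3 -m crank '[{"dx":-2,"dy":-1.2,"dz":0,"wx":0,"wy":0,"wz":0.5},{"dx":-5,"dy":-3,"dz":0,"wx":0,"wy":0,"wz":1},{"dx":-10,"dy":-6,"dz":0,"wx":0,"wy":0,"wz":2},{"dx":-15,"dy":-9,"dz":0,"wx":0,"wy":0,"wz":3},{"dx":-19,"dy":-11.5,"dz":0,"wx":0,"wy":0,"wz":4},{"dx":-22.5,"dy":-13.2,"dz":1,"wx":0,"wy":0,"wz":4.6},{"dx":-23.9,"dy":-14,"dz":3,"wx":0,"wy":0,"wz":4.6},{"dx":-23.9,"dy":-14,"dz":5,"wx":0,"wy":0,"wz":4.6},{"dx":-23.9,"dy":-14,"dz":5,"wx":0,"wy":0,"wz":4.6},{"dx":-23.9,"dy":-14,"dz":5,"wx":0,"wy":0,"wz":4.6}]' 5 60
python3 -c "
from h import *
marks('wrist','grip','tote','corner',save='w11')
marks('scene','grip','corner','tote')
t=cv2.imread('pics/w11.png').astype(int); K=arm.calibration('wrist'); M=np.linalg.inv(K['world_from_camera'])
m=((t[:,:,2]-t[:,:,0]>45)&(t[:,:,2]>130)).astype(np.uint8); m[235:]=0
n,l,st,ce=cv2.connectedComponentsWithStats(m)
for i in range(1,n):
  if st[i,4]>300:
    ys,xs=np.nonzero(l==i); P=np.array([ray('wrist',u,v,.094) for u,v in zip(xs,ys)])[:,:2]
    c=P.mean(0); w,v=np.linalg.eigh(np.cov(P.T)); d=v[:,1]*np.sign(v[1,1]); print(st[i],c.round(4),np.degrees(np.arctan2(d[1],d[0])).round(1),'x at y=-.032',c[0]+d[0]/d[1]*(-.032-c[1]))
go([.6046,-.032,.067],-1.681)"
```

```text
t: 26.35
eef_pos: [0.6051, -0.0327, 0.1534]
ee_rot: [-3.141, -0.0, -1.682]
force: [0.9, -0.1, 1.6]
width: 0.05
gripper_force: 0.0
wrist grip [ 0.6065 -0.0328  0.0875] 0.86
wrist grip [0.3799 0.0013 0.0875] 0.59
wrist tote [ 0.3788  0.0034 -0.0012] 0.79
wrist tote [ 0.6089 -0.0302  0.0039] 0.74
wrist corner [0.4407 0.064  0.0049] 0.87
wrist corner [ 0.5482 -0.0993  0.007 ] 0.83
scene grip [ 0.6044 -0.0334  0.0801] 0.58
scene corner [ 0.5447 -0.0963  0.0016] 0.84
scene corner [0.4373 0.0718 0.0069] 0.71
scene tote [ 0.6078 -0.0337 -0.001 ] 0.64
scene tote [ 0.3797  0.0058 -0.0046] 0.61Traceback (most recent call last):
  File "<string>", line 10, in <module>
    ys,xs=np.nonzero(l==i); P=np.array([ray('wrist',u,v,.094) for u,v in zip(xs,ys)])[:,:2]
                                        ~~~^^^^^^^^^^^^^^^^^^
  File "h.py", line 17, in ray
    K=arm.calibration(cam); W=np.array(K['world_from_camera'])
ValueError: time passes only in moves, steps and waits
```

```bash
python3 -m crank '[{"dx":0,"dy":0,"dz":1,"wx":0,"wy":0,"wz":0},{"dx":0,"dy":0,"dz":3,"wx":0,"wy":0,"wz":0},{"dx":0,"dy":0,"dz":5,"wx":0,"wy":0,"wz":0},{"dx":0,"dy":0,"dz":7,"wx":0,"wy":0,"wz":0},{"dx":0,"dy":0,"dz":8.2,"wx":0,"wy":0,"wz":0},{"dx":0,"dy":0,"dz":8.6,"wx":0,"wy":0,"wz":0},{"dx":0,"dy":0,"dz":8.6,"wx":0,"wy":0,"wz":0},{"dx":0,"dy":0,"dz":8.6,"wx":0,"wy":0,"wz":0},{"dx":0,"dy":0,"dz":8.6,"wx":0,"wy":0,"wz":0},{"dx":0,"dy":0,"dz":8.6,"wx":0,"wy":0,"wz":0}]'
python3 -m crank '[{"dx":0,"dy":0,"dz":0,"wx":0,"wy":0,"wz":0},{"dx":0,"dy":0,"dz":0,"wx":0,"wy":0,"wz":0},{"dx":0,"dy":0,"dz":0,"wx":0,"wy":0,"wz":0},{"dx":0,"dy":0,"dz":0,"wx":0,"wy":0,"wz":0},{"dx":0,"dy":0,"dz":0,"wx":0,"wy":0,"wz":0},{"dx":0,"dy":0,"dz":0,"wx":0,"wy":0,"wz":0},{"dx":0,"dy":0,"dz":0,"wx":0,"wy":0,"wz":0},{"dx":0,"dy":0,"dz":0,"wx":0,"wy":0,"wz":0},{"dx":0,"dy":0,"dz":0,"wx":0,"wy":0,"wz":0},{"dx":0,"dy":0,"dz":0,"wx":0,"wy":0,"wz":0}]' 0.8 60
```

```text
t: 28.0
eef_pos: [0.6048, -0.0325, 0.067]
ee_rot: [-3.141, 0.0, -1.682]
force: [-0.9, 0.5, 0.5]
width: 0.0502
gripper_force: 0.0
t: 29.25
eef_pos: [0.6047, -0.0325, 0.0665]
ee_rot: [-3.141, 0.0, -1.682]
force: [2.3, -1.2, -2.0]
width: 0.0157
gripper_force: 60.0
```

```bash
python3 -m crank '[{"dx":0,"dy":0,"dz":-0.4,"wx":0,"wy":0,"wz":0},{"dx":0,"dy":0,"dz":-1.3,"wx":0,"wy":0,"wz":0},{"dx":0,"dy":0,"dz":-2.6,"wx":0,"wy":0,"wz":0},{"dx":0,"dy":0,"dz":-4.2,"wx":0,"wy":0,"wz":0},{"dx":0,"dy":0,"dz":-6,"wx":0,"wy":0,"wz":0},{"dx":0,"dy":0,"dz":-8,"wx":0,"wy":0,"wz":0},{"dx":0,"dy":0,"dz":-10,"wx":0,"wy":0,"wz":0},{"dx":0,"dy":0,"dz":-12,"wx":0,"wy":0,"wz":0},{"dx":0,"dy":0,"dz":-13.5,"wx":0,"wy":0,"wz":0},{"dx":0,"dy":0,"dz":-14.5,"wx":0,"wy":0,"wz":0}]'
python3 -m crank '[{"dx":0,"dy":0,"dz":-0.5,"wx":0,"wy":0,"wz":0},{"dx":0,"dy":0,"dz":-0.5,"wx":0,"wy":0,"wz":0},{"dx":0,"dy":0,"dz":-0.5,"wx":0,"wy":0,"wz":0},{"dx":0,"dy":0,"dz":-0.5,"wx":0,"wy":0,"wz":0},{"dx":0,"dy":0,"dz":-0.5,"wx":0,"wy":0,"wz":0},{"dx":0,"dy":0,"dz":-0.5,"wx":0,"wy":0,"wz":0},{"dx":0,"dy":0,"dz":-0.5,"wx":0,"wy":0,"wz":0},{"dx":0,"dy":0,"dz":-0.5,"wx":0,"wy":0,"wz":0},{"dx":0,"dy":0,"dz":-0.5,"wx":0,"wy":0,"wz":0},{"dx":0,"dy":0,"dz":-0.5,"wx":0,"wy":0,"wz":0}]'
python3 -c "
from h import *
s=arm.get_state();T=R.from_euler('xyz',s['ee_rot']);Y=R.from_euler('z',83.7,degrees=True)
d=Y.apply([-71,51,0]); d/=np.linalg.norm(d); ax=np.cross([0,0,1],d)  # tilts: z-axis leans toward d => corner sinks
for a in [25]:
  w=ax*np.radians(a); print('axis world',ax,'tool rotvec deg',np.degrees(T.inv().apply(w)))
  g=s['eef_pos']+T.apply([0,0,-.0188]); D=R.from_rotvec(w)
  print('corner foot z',(g+D.apply(Y.apply([-.075,.055,-.086])))[2],'TCP shift to keep grip still, tool cm',T.inv().apply(D.apply(T.apply([0,0,.0188]))-T.apply([0,0,.0188]))*100)
marks('scene','grip','corner','tote','spare_1_center');go([0,0,0])"
```

```text
t: 30.5
eef_pos: [0.6047, -0.0325, 0.2129]
ee_rot: [-3.141, 0.0, -1.682]
force: [0.7, -0.4, -5.7]
width: 0.0152
gripper_force: 60.0
t: 31.75
eef_pos: [0.6047, -0.0325, 0.2166]
ee_rot: [-3.142, -0.0, -1.682]
force: [-0.6, 0.3, -5.4]
width: 0.0155
gripper_force: 60.0
axis world [ 0.7432609  -0.66900167  0.        ] tool rotvec deg [ 1.45621195e+01 -2.03210402e+01  6.83105604e-04]
corner foot z 0.11812416127795806 TCP shift to keep grip still, tool cm [-0.64581801 -0.46280108 -0.17614136]
scene grip [0.3782 0.0074 0.0845] 0.97
scene grip [ 0.6008 -0.028   0.2317] 0.67
scene corner [0.4359 0.07   0.0052] 0.86
scene corner [ 0.5481 -0.0942  0.1497] 0.7
scene tote [ 0.6049 -0.0342  0.1454] 0.63
scene tote [ 0.3805  0.0006 -0.002 ] 0.57
scene spare_1_center [ 0.6205 -0.0013  0.1665] 0.39
shift cm [ 3.47 60.45 21.66] turn [0. 0. 0.] t 32.0 pos [ 0.6047 -0.0325  0.2166] rot [ 3.142  0.    -1.682] q [ 0.27  0.25 -0.16 -0.   -1.16 -0.38]
```

```bash
python3 -m crank '[{"dx":0,"dy":0,"dz":0,"wx":0.4,"wy":-0.6,"wz":0},{"dx":0,"dy":0,"dz":0,"wx":1,"wy":-1.4,"wz":0},{"dx":-0.1,"dy":-0.1,"dz":0,"wx":1.7,"wy":-2.4,"wz":0},{"dx":-0.1,"dy":-0.1,"dz":0,"wx":2.5,"wy":-3.5,"wz":0},{"dx":-0.1,"dy":-0.1,"dz":0,"wx":3.2,"wy":-4.5,"wz":0},{"dx":-0.2,"dy":-0.1,"dz":0,"wx":4,"wy":-5.6,"wz":0},{"dx":-0.2,"dy":-0.2,"dz":0,"wx":4.8,"wy":-6.7,"wz":0},{"dx":-0.2,"dy":-0.2,"dz":0,"wx":5.5,"wy":-7.7,"wz":0},{"dx":-0.3,"dy":-0.2,"dz":0,"wx":6.1,"wy":-8.6,"wz":0},{"dx":-0.3,"dy":-0.2,"dz":0,"wx":6.5,"wy":-9.1,"wz":0}]'
python3 -m crank '[{"dx":0,"dy":0,"dz":0,"wx":0.4,"wy":-0.6,"wz":0},{"dx":0,"dy":0,"dz":0,"wx":1.2,"wy":-1.7,"wz":0},{"dx":-0.1,"dy":-0.1,"dz":0,"wx":2.1,"wy":-2.9,"wz":0},{"dx":-0.1,"dy":-0.1,"dz":0,"wx":3.1,"wy":-4.3,"wz":0},{"dx":-0.2,"dy":-0.1,"dz":0,"wx":4.1,"wy":-5.7,"wz":0},{"dx":-0.2,"dy":-0.2,"dz":0,"wx":5.1,"wy":-7.1,"wz":0},{"dx":-0.2,"dy":-0.2,"dz":0,"wx":6.1,"wy":-8.5,"wz":0},{"dx":-0.3,"dy":-0.2,"dz":0,"wx":7,"wy":-9.8,"wz":0},{"dx":-0.3,"dy":-0.2,"dz":0,"wx":7.7,"wy":-10.7,"wz":0},{"dx":-0.3,"dy":-0.2,"dz":0,"wx":8,"wy":-11.1,"wz":0}]'
python3 -m crank '[{"dx":0,"dy":0,"dz":0,"wx":0,"wy":0,"wz":0},{"dx":0,"dy":0,"dz":0,"wx":0,"wy":0,"wz":0},{"dx":0,"dy":0,"dz":0,"wx":0,"wy":0,"wz":0},{"dx":0,"dy":0,"dz":0,"wx":0,"wy":0,"wz":0},{"dx":0,"dy":0,"dz":0,"wx":0,"wy":0,"wz":0},{"dx":0,"dy":0,"dz":0,"wx":0,"wy":0,"wz":0},{"dx":0,"dy":0,"dz":0,"wx":0,"wy":0,"wz":0},{"dx":0,"dy":0,"dz":0,"wx":0,"wy":0,"wz":0},{"dx":0,"dy":0,"dz":0,"wx":0,"wy":0,"wz":0},{"dx":0,"dy":0,"dz":0,"wx":0,"wy":0,"wz":0}]'
python3 -c "
from h import *
for c in ['scene','wrist','top']: marks(c,'grip','corner','tote','spare_1_center','ball_a_center','pot_a','jar','tape',save=c+'9')
s=arm.get_state(); print(np.degrees(np.arccos(-R.from_euler('xyz',s['ee_rot']).as_matrix()[2,2])),s['gripper_force'],s['t'])
T=R.from_euler('xyz',s['ee_rot']);Z=T.apply([0,0,-1]);g=s['eef_pos']+.0188*Z
B=T*R.from_euler('xyz',[np.pi,0,-1.681]).inv()*R.from_euler('z',83.7,degrees=True)
print('corner',g+B.apply([-.071,.051,-.082]),'foot',g+B.apply([-.075,.055,-.086]))"
```

```text
t: 33.25
eef_pos: [0.6069, -0.0298, 0.2166]
ee_rot: [-3.027, 0.159, -1.673]
force: [-0.1, -0.3, -5.4]
width: 0.0154
gripper_force: 60.0
t: 34.5
eef_pos: [0.6092, -0.0273, 0.2173]
ee_rot: [-2.877, 0.349, -1.635]
force: [-0.3, 0.5, -5.4]
width: 0.0153
gripper_force: 60.0
t: 35.75
eef_pos: [0.6093, -0.0271, 0.2172]
ee_rot: [-2.878, 0.349, -1.635]
force: [-1.3, 0.0, -5.3]
width: 0.0155
gripper_force: 60.0
scene grip [ 0.5996 -0.0305  0.2342] 0.94
scene grip [0.3802 0.007  0.0852] 0.85
scene corner [ 0.5711 -0.0669  0.1226] 0.61
scene corner [0.4396 0.0706 0.0038] 0.59
scene corner [ 0.6016 -0.0486  0.1546] 0.36
scene tote [ 0.6286 -0.0071  0.1535] 0.88
scene tote [ 0.6029 -0.0503  0.1548] 0.73
scene tote [ 0.3803  0.001  -0.0017] 0.71
scene spare_1_center [ 0.6013 -0.0458  0.154 ] 0.56
scene pot_a [ 0.4574 -0.3591  0.0007] 0.74
scene pot_a [ 0.4097  0.204  -0.0013] 0.69
scene jar [ 0.6026 -0.2535  0.0018] 0.67
scene jar [4.078e-01 1.994e-01 3.000e-04] 0.43
scene tape [ 0.3859 -0.2339 -0.002 ] 0.47
wrist grip [ 0.6061 -0.0347  0.235 ] 0.78
wrist grip [ 0.3782 -0.0005  0.0863] 0.64
wrist corner [ 0.5748 -0.0699  0.1254] 0.79
wrist corner [0.4379 0.065  0.0078] 0.74
wrist tote [ 0.3798  0.0077 -0.0016] 0.91
wrist tote [ 0.6286 -0.0058  0.1617] 0.74
wrist spare_1_center [ 0.6006 -0.0491  0.1547] 0.87
wrist pot_a [ 0.4119  0.2001 -0.0014] 0.87
top spare_1_center [0.5921 0.2559 0.0009] 0.46
top pot_a [ 0.4123  0.2006 -0.0013] 0.61
top pot_a [ 0.456  -0.3566  0.0005] 0.59
top pot_a [ 5.937e-01  2.576e-01 -4.000e-04] 0.48
top tape [ 0.3852 -0.2361 -0.0044] 0.71
24.86556430756552 59.99734818935394 37.1
corner [ 0.57394423 -0.06621668  0.12316381] foot [ 0.57099871 -0.06811562  0.11718736]
```

```bash
python3 -c "
from h import *
s=arm.get_state();T=R.from_euler('xyz',s['ee_rot']);g=s['eef_pos']+.0188*T.apply([0,0,-1])
B=T*R.from_euler('xyz',[np.pi,0,-1.681]).inv()*R.from_euler('z',83.7,degrees=True)
print('spare local',B.inv().apply(np.array([[.6013,-.0458,.154],[.6006,-.0491,.1547]])-g)*1000+[0,0,86])
for c in ['wrist','scene']:
  K=arm.calibration(c);M=np.linalg.inv(K['world_from_camera'])
  im=cv2.imread(f'pics/{c}9.png').astype(int)
  def px(l):
    p=M@np.r_[g+B.apply((np.array(l)-[0,0,86])/1000),1]; return int(K['fx']*p[0]/p[2]+K['cx']),int(K['fy']*p[1]/p[2]+K['cy'])
  for y in range(43,-50,-12):
    row=''
    for x in range(-62,66,12):
      u,v=px([x,y,16]); p=im[v,u] if 0<=v<400 and 0<=u<640 else np.zeros(3,int)
      row+=' '+('blue' if p[0]-p[2]>40 else 'gren' if p[1]-p[2]>50 else 'wood' if p[2]-p[0]>45 else 'BALL' if p.mean()>75 else 'dark')
    print(c,y,row)
"
```

```text
spare local [[-39.6685441   20.32083794  17.89885668]
 [-42.5668275   20.32154952  19.76163761]]
wrist 43  gren gren BALL BALL blue blue blue dark dark dark dark
wrist 31  gren gren BALL BALL blue blue blue dark dark wood wood
wrist 19  blue BALL BALL blue blue blue blue BALL BALL dark dark
wrist 7  wood wood wood wood wood wood wood wood wood dark dark
wrist -5  wood wood wood wood wood wood wood wood wood dark dark
wrist -17  blue blue blue blue blue blue blue BALL dark dark dark
wrist -29  blue blue blue blue blue blue blue dark dark wood dark
wrist -41  blue blue blue blue blue blue blue dark dark dark dark
scene 43  BALL BALL BALL BALL BALL dark BALL BALL BALL BALL BALL
scene 31  BALL BALL BALL BALL BALL dark dark BALL BALL BALL BALL
scene 19  dark BALL BALL BALL dark dark dark dark dark BALL BALL
scene 7  BALL BALL BALL BALL BALL dark dark dark dark blue BALL
scene -5  BALL BALL BALL dark dark dark dark dark dark blue blue
scene -17  blue blue BALL dark dark dark dark dark blue blue blue
scene -29  blue blue dark dark dark blue blue blue blue dark blue
scene -41  blue blue blue blue blue blue blue blue blue blue blue
```

```bash
python3 -c "
from h import *
s=arm.get_state();T=R.from_euler('xyz',s['ee_rot']);g=s['eef_pos']+.0188*T.apply([0,0,-1])
B=T*R.from_euler('xyz',[np.pi,0,-1.681]).inv()*R.from_euler('z',83.7,degrees=True)
K=arm.calibration('wrist');M=np.linalg.inv(K['world_from_camera']); im=cv2.imread('pics/wrist9.png').astype(int)
for l in [(-71,51,4),(-59,39,16),(-35,39,16),(-59,15,16),(-75,55,36),(75,55,36),(-75,-55,36)]:
    p=M@np.r_[g+B.apply((np.array(l)-[0,0,86])/1000),1]; print(l,int(K['fx']*p[0]/p[2]+K['cx']),int(K['fy']*p[1]/p[2]+K['cy']))
f=lambda p:'B' if p[0]-p[2]>40 else 'g' if p[1]-p[2]>50 else 'w' if p[2]-p[0]>45 else '#' if p.mean()>95 else '+' if p.mean()>60 else '.'
for r in im[20:240:4,190:420:2]: print(''.join(map(f,r)))
"
```

```text
(-71, 51, 4) 384 127
(-59, 39, 16) 370 144
(-35, 39, 16) 368 175
(-59, 15, 16) 338 144
(-75, 55, 36) 401 123
(75, 55, 36) 385 312
(-75, -55, 36) 235 123
###################wwwwwwwwwwwwwww#################################################################################
###################wwwwwwwwwwwwwwww################################################################################
####################wwwwwwwwwwwwwww################################################################################
#####################wwwwwwwwwwwwwww###############################################################################
#####################wwwwwwwwwwwwwww###############################################################################
#####################wwwwwwwwwwwwwwww##############################################################################
##################w###wwwwwwwwwwwwwww##############################################################################
##################w###wwwwwwwwwwwwwwww#############################################################################
##################w
[... 4732 characters left out ...]
#+++
#www######################+BBB++++BBBBBBBBBBBBBBBBBBBBBBBwwwwwwwwwwwwwwwBBBBBBBBBBBBBBBBBBBBBBBBBBBBBB##########+++
#wwww##w###################BBB+++++BBBBBBBBBBBBBBBBBBBBBBwwwwwwwwwwwwwwwBBBBBBBBBBBBBBBBBBBBBBBBBBBBBB##########+++
w####w#############www######BB+++++BBBBBBBBBBBBBBBBBBBBBBwwwwwwwwwwwwwwwBBBBBBBBBBBBBBBBBBBBBBBBBBBBBB#########++#+
#############w#####wwww#####BB+++++BBBBBBBBBBBBBBBBBBBBBBwwwwwwwwwwwwwwwBBBBBBBBBBBBBBBBBBBBBBBBBBBBBB##########+++
+.++################wwww####BBB++++BBBBBBBBBBBBBBBBBBBBB+wwwwwwwwwwwwwwwBBBBBBBBBBBBBBBBBBBBBBBBBBBBB##########++++
++++..#################w####BBB++.+BBBBBBBBBB##########..wwwwwwwwwwwwwww..##########+BBBBBBBBBBBBBBBB##########++++
```

The two visible spare balls rest exactly where they would if touching a third ball in the taped corner, so all three are there. The hold is steady at 24.9° tilt, the corner foot is at 117 mm and the grip is 60 N. Handing in.

```bash
python3 -c "
from station import arm
print(arm.job_done()); print(arm.get_state()['t'])"
```

```text
the job is handed in; nothing more can be done
None
the job is handed in; nothing more can be done
```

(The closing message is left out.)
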